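# Stack spacer grids on a spindle and lock the keeper cap

### The arm

A 7-joint arm with a two-finger parallel gripper is mounted at the origin on the work surface. World frame = base frame: x ahead of the robot, y to its left, z up, the work surface at z = 0. Lengths are in m, angles in rad, forces in N, time in s.
With the tool pointing down it reaches from about 0.4 to 0.85 m from the base axis. Payload 10.4 kg.
Tool frame: the origin (TCP) lies on the centre line of the jaws, within the pads' length; the fingertips stand 8 mm ahead of it and the grasp point (between the pads) lies 11 mm behind it (env.finger_overhang is the distance from the TCP to the fingertips, in m); z points along the fingers, y is the line along which they close (so a half turn about z gives the same grasp; the last joint's range is limited). The gripper opens to 85 mm and grips with 20 to 120 N. Pads are 22 mm wide; open, the fingers measure 114 mm over their backs; the gripper's body (76 mm by 85 mm) begins 54 mm behind the grasp point. The pads swing forward as they close: fully open they stand 13 mm farther back than shut.
Start: joints at [-1.277, 0.332, -0.065, 1.46, 0.022, 1.35, -0.088], TCP at [0.195, 0.594, 0.239] pointing down, gripper open.
Joint ranges: [-2.6, 2.6], [-0.5, 2.12], [-1.47, 1.34], [0.16, 2.42], [-1.27, 4.41], [0.06, 2.06], [-2.6, 2.6]. Speed limits (rad/s): [2.22, 2.22, 2.79, 2.79, 3.14, 3.14, 3.14].

### API

Orientations are given as a rotation vector (axis times angle).
In Python, from bench import get_state, eyes, env, finder gives the robot as it stands. The module is installed in compiled form; this text tells all that it offers.
- The arm moves only by the tool apply_moves, never from a script. Its argument "increments" is a list of rows, each a list of 3 entries, a list of its own where there are three numbers: the turn, a rotation vector about the world's x, y, z in rad, then the shift along the world's x, y, z in mm, then the closure, from 0 (fully open) to 1 (shut). In form: [[[wx, wy, wz], [x, y, z], jaw], ...]. A call has exactly 5 rows; each row is the pose to reach, as a shift and turn from the pose commanded when the call began; what a row does not reach only later rows make up. A row lasts 1/12 s, in which the tool goes at most 41.7 mm and 7.16 degrees, less where a joint would pass 70% of its speed; a pose out of reach is approached as far as the arm can. A call with a gripper value outside its range is refused whole. The fingers move at their own pace and stop on an object; "grip_force" is the grip in N (left out, the last holds). Time passes only in rows, so rows that repeat a pose let the fingers close, or fill a call up. It gives the time, the measured TCP pose, the force, the opening and the grip force at its end, in the units of the state.
- get_state(): the state, without advancing time (a new reading comes with each control period).
- eyes.get_image(name): name is "side" or "top" or "wrist"; returns (picture, depth): 400x640x3 uint8, red, green, blue; 400x640 float32, m along the optical axis (not along the pixel's ray), 0 where there is no reading.
- eyes.camera_model(name): a dict with "fx", "fy", "cx", "cy" (pixels), "xyz" and "orientation" of the camera in the world; the wrist camera has in their place "tool_from_camera" (4x4, takes a point from camera to tool coordinates, whose origin is the TCP and whose axes are the flange's). Camera axes: x right, y down, z forward; pixel columns grow to the right and rows downward; lengths in m; the calibration is good to about 2 mm. A picture is of the moment at which its call begins: read the wrist's pose just before it. camera_model takes no time and is no camera call.
- env.finish_job(): hands the job in; it is judged then, once.
Trained networks look in the newest picture that a camera, given by its name, has taken for a name from the list of things; names that differ only in an ending like _2 or _b are one class to them, and where a whole thing is asked for, a point or a joint stands for the part that bears it (a point fixed in the world has none). Each returns a list of dicts, best first, with "p" (0 to 1); they miss things now and then, are a little off and sometimes report something else, mostly with a low value. They report only what shows in the picture. A call takes as long as a camera call. They do not tell look-alikes from the thing itself.
- finder.regions_of(camera, label): "pixels" (400x640 bool, what is visible of it) and "position" ([column, row] in pixels, amid what is visible of it).
The state is a dict: "clock": time; "q": joint angles; "qd": joint speeds; "joint_torque": joint torques, N m; "position": TCP position; "eef_rot": TCP orientation; "force": force on the tool from outside, world axes, zero at the start; "moment": the same for the moment, N m; "finger_gap": finger opening in m; "grip_force": force on a finger pad.
Only numpy, scipy, OpenCV 4.12 (cv2) and the standard library are available. Lean on these libraries where they do the work, as an engineer would, in place of code of your own. Each camera call takes 0.05 s, during which the arm holds its last target. There are 200 camera calls.

### The job

First slide the steel spindle plate along the bench, without lifting it, fully home and square into the corner formed by the two stop bars; then thread every plain hexagonal grid that is there over the spindle so that they lie flat in a stack, and only after that push the blue keeper cap with the yellow handle down over the T-shaped head onto the spindle's shoulder and turn it clockwise, seen from above, until it meets its stop, so that it is locked. The grid with red cells must not go on the spindle: at any time, lay it flat on the middle of the sloped wooden rest. Let go of everything, and leave the mallet, the jar and the red bin where they are.

Things in the scene. Friction and masses are not known exactly. Their poses are not given: they have to be found in the camera images.
- plate: loose steel plate 140 x 140 x 14, 0.7 kg, on a slippery white glide sheet, with an upright spindle in its middle: post of diameter 34 from 14 up to its shoulder at 110, neck of diameter 16 from 110 to 126, then a T head from 126 to 136. Origin: centre of the plate's underside; z up along the spindle.
- spindle_top (a point): centre of the top of the brass T head, 136 above the plate's origin. The head is 38 long along the plate's x, 12 wide along y, 10 high; gripped across the 12 it can be used to slide the plate.
- station: fixed: a green painted square, 142 x 142, with two aluminium stop bars, 20 high, along its +x (far) and +y (left) sides; their inner faces are 71 from the origin. Origin: centre of the square at bench height, where the plate's origin belongs, the plate's sides parallel to the bars and the T head along the station's x (either way round).
- grid1: hexagonal steel grid, 100 across flats, 115 over corners; honeycomb band 14 high; through its middle a round bare metal tube, outside diameter 58, bore 50, from the underside up to 28 (14 proud of the band; grip it there). Origin: centre of the underside; z up. 140 g. A plain grid, black cells; it belongs on the spindle (play there 8 each side; pitch of the stack 28).
- grid2: hexagonal steel grid, 100 across flats, 115 over corners; honeycomb band 14 high; through its middle a round bare metal tube, outside diameter 58, bore 50, from the underside up to 28 (14 proud of the band; grip it there). Origin: centre of the underside; z up. 140 g. A plain grid, black cells; it belongs on the spindle (play there 8 each side; pitch of the stack 28).
- grid3: hexagonal steel grid, 100 across flats, 115 over corners; honeycomb band 14 high; through its middle a round bare metal tube, outside diameter 58, bore 50, from the underside up to 28 (14 proud of the band; grip it there). Origin: centre of the underside; z up. 140 g. A plain grid, black cells; it belongs on the spindle (play there 8 each side; pitch of the stack 28).
- grid_red: hexagonal steel grid, 100 across flats, 115 over corners; honeycomb band 14 high; through its middle a round red tube, outside diameter 58, bore 50, from the underside up to 28 (14 proud of the band; grip it there). Origin: centre of the underside; z up. 140 g. The grid with red cells; it belongs on the sloped rest.
- cap: loose keeper cap, 250 g: blue plate 84 x 84, from 8 to 20 above the cap's origin, with a slot 46 along the cap's x, 20 along y; below it a skirt (0 to 8; inside 46 along x, 40 along y) that fits round the post. Goes over the T head only with its x along the plate's x (either way round); fully down its origin is 102 above the plate's. Origin: centre of the skirt's foot; z up.
- cap_handle (a point): centre of the cap's yellow bridge handle, 59 above the cap's origin: a bar 84 long along the cap's y, 14 thick along x, from 50 to 68. Once fully down, the cap turns clockwise from above about 1.4 rad until the T head meets two small pins on the cap; the other way it is blocked after about 0.6 rad.
- rest: fixed wooden rest, 110 wide (y), about 130 long (x), its top sloping up along its own +x by 20 degrees (0.349 rad), with a lip 10 high at the low end (-x). Origin: centre at bench height.
- rest_seat (a point): middle of the sloped top face, 45 above the bench and 64 from the lip; x up the slope, y across, z square to the slope. The red grid's origin belongs here, its z along this z.
- mallet: bystander: mallet with wooden handle and red head, 240 long, lying down. Origin at its middle.
- jar: bystander: amber glass jar with red lid, diameter 60, 95 high. Origin: centre of the underside.
- redbin: bystander: open red bin, 120 x 140 x 60. Origin: centre of the underside.
There are look-alikes about, which are no part of the job. Leave any green look-alike of the grid_red alone.

How it is judged:
On the way, in this order (a step that is already met when the one before it is completed fails the run):
1. the spindle plate is home in the corner of the stops (x of plate in the frame of station between -0.008 and 0.008 m and y of plate in the frame of station between -0.008 and 0.008 m and angle between the x axis of plate and the x axis of station, either way round below 0.1 rad and height (world z) of plate below 0.004 m and angle between plate's own z axis and vertical below 0.06 rad), for 0.2 s.
2. all plain grids that are there are stacked on the spindle (horizontal distance between each of grid1, grid2, grid3 and plate below 0.014 m and z of each of grid1, grid2, grid3 in the frame of plate below 0.08 m and angle between each of grid1, grid2, grid3's own z axis and vertical below 0.15 rad), for 0.2 s.
3. the cap is fully down on the spindle's shoulder (all of step 2 and horizontal distance between cap and plate below 0.012 m and z of cap in the frame of plate between 0.097 and 0.107 m and angle between cap's own z axis and vertical below 0.1 rad), for 0.2 s.
4. the cap is turned to lock (all of step 3 and angle between the x axis of cap and the x axis of plate, either way round above 1.1 rad), for 0.2 s.
At the end, for the whole second after the job is handed in: Plate within 12 mm, 0.12 rad of the seat; plain grids flat round the spindle (within 14 mm), origin under 80 mm above the plate's; cap 97 to 107 mm above the plate's origin, upright, turned over 1.1 rad; red grid flat on the rest, within 22 mm of its middle; all at rest (all of step 4 and x of plate in the frame of station between -0.012 and 0.012 m and y of plate in the frame of station between -0.012 and 0.012 m and angle between the x axis of plate and the x axis of station, either way round below 0.12 rad and height (world z) of plate below 0.004 m and angle between plate's own z axis and vertical below 0.06 rad and x of grid_red in the frame of rest_seat between -0.022 and 0.022 m and y of grid_red in the frame of rest_seat between -0.022 and 0.022 m and z of grid_red in the frame of rest_seat below 0.006 m and angle between the z axis of grid_red and the z axis of rest_seat, either way round below 0.12 rad and linear speed of each of grid1, grid2, grid3, grid_red, cap, plate below 0.02 m/s); the robot touches nothing.
It fails at once if the spindle plate is lifted off the bench (height (world z) of plate above 0.015 m).
It fails at once if the mallet is disturbed (moved over 40 mm) (distance of mallet from where it was at the start of the episode above 0.04 m).
It fails at once if the jar is disturbed (moved over 40 mm) (distance of jar from where it was at the start of the episode above 0.04 m).
It fails at once if the red bin is disturbed (moved over 40 mm) (distance of redbin from where it was at the start of the episode above 0.04 m).
Of grid1, grid2, grid3 only 2 to 3 are there at a start; the rules pass over those that are not, and their reading is None.
At some moment in a run one of grid1, grid2, grid3, grid_red, cap may be knocked a few centimetres aside while the robot is not near it.
Once in a run the grip may slacken for a moment while it holds something.
It also fails if it takes over 208 s, if anything falls off the work surface, if the arm or the gripper's body presses on something with over 40 N, if the wrist force passes 120 N, or if a joint passes its speed limit or range.

## Working session

There is one attempt and no reset: what is moved stays moved. The work goes in short steps, Python scripts to look and compute and a tool call to move; the robot and the scene stay as the last step left them, time stands still between calls to the robot, and variables do not carry over. Pictures are saved under pics/ and viewed, at most 14 in all, crops included, and the job is handed in when it is done.

Besides the shell and the picture viewer there is one more tool, called after ">>>" as a command line: name --argument value ..., lists and objects as JSON in quotes. apply_moves: Moves the arm, as the interface text tells. Its arguments: {"type":"object","properties":{"increments":{"type":"array","items":{"type":"array"}},"grip_force":{"type":"number"}},"required":["increments"]}

```bash
mkdir -p pics; cat > h.py <<'E'
import numpy as np, cv2
from scipy.spatial.transform import Rotation as R
from bench import get_state, eyes, env, finder
def cam(name, st=None):
    m=eyes.camera_model(name)
    if name=='wrist':
        st=st or get_state(); T=np.eye(4); T[:3,:3]=R.from_rotvec(st['eef_rot']).as_matrix(); T[:3,3]=st['position']
        return m, T@np.array(m['tool_from_camera'])
    T=np.eye(4); o=np.array(m['orientation'])
    T[:3,:3]=o if o.shape==(3,3) else R.from_rotvec(o).as_matrix() if o.shape==(3,) else R.from_quat(o).as_matrix()
    T[:3,3]=m['xyz']; return m,T
def shot(name):
    m,T=cam(name); im,d=eyes.get_image(name)
    v,u=np.mgrid[0:400,0:640]
    P=np.stack([(u-m['cx'])/m['fx']*d,(v-m['cy'])/m['fy']*d,d],-1)@T[:3,:3].T+T[:3,3]
    P[d==0]=np.nan
    return im,P
def save(im,fn): cv2.imwrite('pics/'+fn,cv2.cvtColor(im,cv2.COLOR_RGB2BGR))
E
python3 - <<'E'
from h import *
print(eyes.camera_model('top')); print(eyes.camera_model('wrist')); print(get_state()['position'],get_state()['eef_rot'],env.finger_overhang)
ims=[]
for n in ['top','side']:
    im,P=shot(n); np.savez(f'{n}.npz',im=im,P=P); save(im,n+'0.png')
    for l in ['plate','station','grid1','grid_red','cap','cap_handle','rest','mallet','jar','redbin','spindle_top']:
        for r in finder.regions_of(n,l):
            m=r['pixels']; q=P[m]; q=q[np.isfinite(q[:,0])]
            print(n,l,round(r['p'],2),np.round(r['position']),m.sum(), np.round(np.median(q,0),3) if len(q) else None, np.round(np.percentile(q[:,2],97),3) if len(q) else None)
E
```

```text
{'fx': 416.2713694130107, 'fy': 416.2713694130107, 'cx': 319.16133964207677, 'cy': 202.3691483581448, 'xyz': array([0.35266942, 0.002673  , 1.32312214]), 'orientation': array([-2.11085265,  2.16884445, -0.15475616])}
{'fx': 283.42981353436727, 'fy': 283.42981353436727, 'cx': 317.5908739630978, 'cy': 201.8416441784746, 'tool_from_camera': array([[ 7.54479355e-05, -9.51004537e-01, -3.09176915e-01,
         7.99575378e-02],
       [ 9.99999865e-01, -8.69238387e-05,  5.11399405e-04,
        -5.16126517e-04],
       [-5.13217999e-04, -3.09176912e-01,  9.51004403e-01,
        -1.35308913e-01],
       [ 0.00000000e+00,  0.00000000e+00,  0.00000000e+00,
         1.00000000e+00]])}
[0.19458854 0.59356026 0.23851002] [-4.95472066e-01 -3.10207640e+00  2.20712762e-03] 0.008
top plate 0.67 [375. 232.] 1993 [ 0.449 -0.164  0.014] 0.129
top station 0.86 [316. 197.] 2520 [0.58  0.017 0.001] 0.023
top grid1 0.6 [435. 190.] 717 [ 0.58  -0.376  0.014] 0.028
top grid1 0.56 [202. 199.] 770 [0.594 0.396 0.014] 0.029
top grid_red 0.92 [411. 302.] 736 [ 0.263 -0.263  0.014] 0.028
top grid_red 0.64 [441. 236
[... 927 characters left out ...]
0.037  0.021] 0.027
side grid_red 0.69 [302. 355.] 1742 [ 0.259 -0.27   0.014] 0.028
side grid_red 0.65 [399. 338.] 1512 [ 0.432 -0.389  0.014] 0.028
side cap 0.79 [387. 227.] 907 [ 0.656 -0.18   0.021] 0.068
side cap 0.69 [295. 145.] 1725 [0.756 0.275 0.03 ] 0.06
side cap_handle 0.74 [237. 183.] 1593 [0.494 0.236 0.04 ] 0.065
side cap_handle 0.58 [382. 226.] 881 [ 0.655 -0.181  0.021] 0.068
side rest 0.61 [237. 182.] 1462 [0.495 0.238 0.041] 0.065
side mallet 0.56 [371. 185.] 764 [ 0.778 -0.037  0.021] 0.027
side jar 0.84 [438. 238.] 881 [ 0.697 -0.316  0.066] 0.096
side redbin 0.63 [292. 147.] 1650 [0.754 0.274 0.03 ] 0.06
side spindle_top 0.86 [331. 276.] 2710 [ 0.44  -0.179  0.014] 0.129
```

View pics/top0.png

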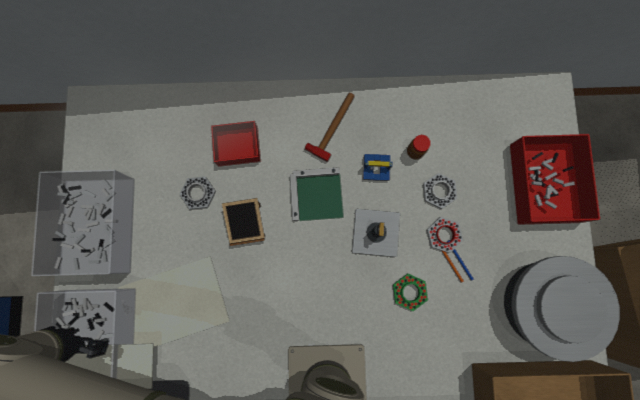

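View pics/side0.png

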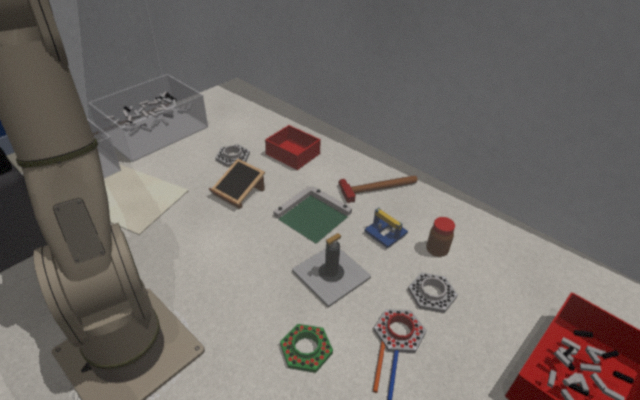

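The top view shows the plate at (375,232), the green station at (318,197), and the cap at (377,168). The plain grids are at (198,193) and (438,190), the red grid at (444,235), the green look-alike at (410,292), and the rest at (245,221). The side view agrees, and no third plain grid is visible yet. Next I'll measure poses from the point clouds.

```bash
cat >> h.py <<'E'
def sel(P,c,r,z0,z1):
    q=P[(np.hypot(P[...,0]-c[0],P[...,1]-c[1])<r)&(P[...,2]>z0)&(P[...,2]<z1)]
    return q
def rect(q):
    (c,s,a)=cv2.minAreaRect((q[:,:2]*1000).astype(np.float32)); return np.round(c,1),np.round(s,1),round(a,1)
def pca(q):
    c=q.mean(0); w,v=np.linalg.eigh(np.cov((q-c)[:,:2].T)); return np.round(c*1000,1), round(np.degrees(np.arctan2(v[1,1],v[0,1])),1), np.round(np.sqrt(w)*1000,1)
def circ(q):  # ring centre by lsq
    A=np.c_[2*q[:,:2],np.ones(len(q))]; s=np.linalg.lstsq(A,(q[:,:2]**2).sum(1),rcond=None)[0]; return np.round(s[:2]*1000,1),round(1000*np.sqrt(s[2]+s[0]**2+s[1]**2),1),len(q)
E
python3 - <<'E'
from h import *
for n in ['top','side']:
    P=np.load(n+'.npz')['P']
    print(n,'floor',np.nanmedian(sel(P,(.5,0),.08,-.02,.02)[:,2]))
    print('plate',rect(sel(P,(.445,-.17),.11,.009,.019)),'head',pca(sel(P,(.445,-.17),.05,.128,.145)))
    q=sel(P,(.58,.017),.14,.016,.026); q=q[q[:,1]>-.07]; print('bars',rect(q)); 
    print('cap',rect(sel(P,(.656,-.179),.07,.015,.025)),'handle',pca(sel(P,(.656,-.179),.06,.06,.075)), 'bluerect all',rect(sel(P,(.656,-.179),.07,.008,.075)))
    for g in [(.58,-.38),(.594,.394),(.436,-.382)]: 
        q=sel(P,g,.075,.024,.034); print('grid',circ(q), 'z',np.round(np.median(q[:,2]),4),'rect',rect(sel(P,g,.075,.010,.018)))
    q=sel(P,(.495,.24),.085,.03,.06); c=q.mean(0); u,s,v=np.linalg.svd(q-c,full_matrices=False); nn=v[2]*np.sign(v[2][2]); print('rest',c,nn, np.degrees(np.arccos(nn[2])),'updir',np.degrees(np.arctan2(-nn[1],-nn[0])),rect(sel(P,(.495,.24),.11,.008,.09)))
E
```

```text
top floor 8.403578536697598e-05
plate (array([ 451.4, -168.2]), array([140. , 141.7]), 83.1) head (array([ 451.6, -167.6,  135.5]), np.float64(173.0), array([ 3.7, 11.2]))
bars (array([617.8,  45.6]), array([115.6, 240.4]), 47.1)
cap (array([ 661.6, -179.2]), array([83.6, 85.1]), 85.7) handle (array([ 660.9, -179.4,   66.8]), np.float64(85.4), array([ 4.3, 24.3])) bluerect all (array([ 661.6, -179.2]), array([83.7, 85.1]), 85.7)
grid (array([ 579.8, -378.6]), np.float64(27.4), 63) z 0.0272 rect (array([ 580.4, -378.9]), array([ 99.1, 113.7]), 31.8)
grid (array([595.4, 398.3]), np.float64(27.3), 78) z 0.028 rect (array([595.6, 398.3]), array([102.7, 112.7]), 63.5)
grid (array([ 439.5, -383.5]), np.float64(27.3), 85) z 0.0278 rect (array([ 429.3, -386. ]), array([133. , 101.1]), 11.5)
rest [0.49251015 0.24333933 0.04435553] [-0.27621243 -0.04402924  0.96008756] 16.24227798595731 updir 9.05695321386356 (array([502.8, 245.4]), array([150.8, 111. ]), 7.9)
side floor -6.896658631272423e-05
plate (array([ 452.6, -167.9]), array([141.8, 141.1]), 83.3) head (array([ 451.6, -169.5,  134.2]), np.float64(174.6), array([ 3.8, 11.7]))
bars (array([617.6,  45.7]), array([116.8, 240.9]), 48.7)
cap (array([ 660.8, -180.1]), array([84.3, 86.9]), 84.9) handle (array([ 660.5, -180.9,   66. ]), np.float64(85.5), array([ 4.7, 25.2])) bluerect all (array([ 660.5, -178.5]), array([87. , 87.8]), 86.7)
grid (array([ 580.5, -378.5]), np.float64(27.6), 143) z 0.0273 rect (array([ 581.5, -378.1]), array([113.9, 100.8]), 1.0)
grid (array([595.5, 397.8]), np.float64(27.4), 70) z 0.0267 rect (array([594.7, 398.3]), array([114.8, 101.8]), 35.6)
grid (array([ 439.9, -384. ]), np.float64(27.3), 182) z 0.0272 rect (array([ 429.9, -385.5]), array([133.8, 100.5]), 11.3)
rest [0.49606425 0.24020486 0.04409201] [-0.25678734 -0.06113558  0.96453237] 15.305437061664387 updir 13.391598307790085 (array([492.2, 244. ]), array([133.5, 113.9]), 7.6)
```

```bash
python3 - <<'E'
from h import *
im=np.load('top.npz')['im'][120:320,150:480]; im=np.clip(im*1.6,0,255).astype(np.uint8); save(cv2.resize(im,(792,480),interpolation=cv2.INTER_CUBIC),'topcrop.png')
E
```

```text
(no output)
```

View pics/topcrop.png

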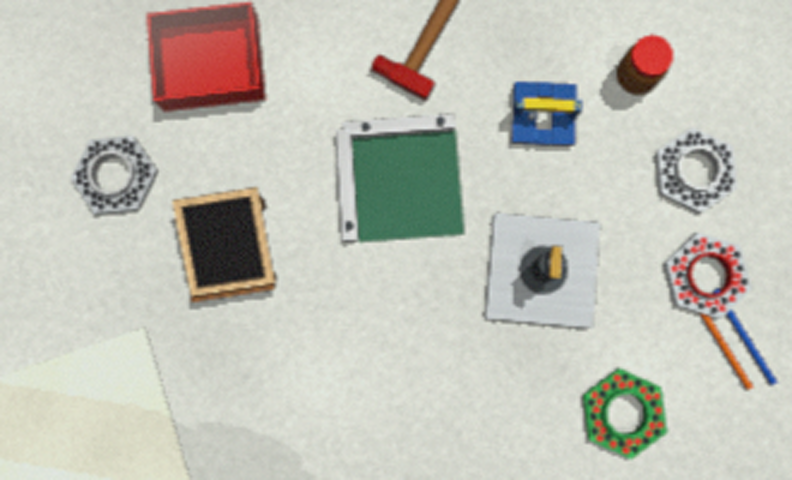

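The crop shows all bystanders clear of the paths. The bars are on the far and left sides of the green square, and pens lie beside the red grid. Next: station yaw and rest pose.

```bash
python3 - <<'E'
from h import *
for n in ['top','side']:
    f=np.load(n+'.npz'); P=f['P']; im=f['im'].astype(int)
    m=(im[...,1]>im[...,0]+20)&(np.hypot(P[...,0]-.58,P[...,1]-.017)<.12)&(P[...,2]<.008)
    print(n,'green',rect(P[m]))
    q=sel(P,(.58,.017),.14,.017,.026)
    for k in (0,1):
        b=q[(q[:,0]>.64)&(q[:,1]<.07)] if k==0 else q[(q[:,1]>.075)&(q[:,0]<.63)]
        print('bar',pca(b),rect(b))
    m=(im.max(-1)<60)&(np.hypot(P[...,0]-.495,P[...,1]-.242)<.07)&(P[...,2]>.015)
    q=P[m]
    c=np.median(q,0)
    for _ in range(3):
        A=np.c_[q[:,:2]-c[:2],np.ones(len(q))]; s=np.linalg.lstsq(A,q[:,2],rcond=None)[0]; r=abs(A@s-q[:,2]); q=q[r<.004]
    print('slope',np.degrees(np.arctan(np.hypot(*s[:2]))),'dir',np.degrees(np.arctan2(s[1],s[0])),c,s[2],len(q),rect(q))
E
```

```text
top green (array([571. ,   7.1]), array([138.3, 138.5]), 2.8)
bar (array([666.9,   1.3,  21.2]), np.float64(105.9), array([24.9, 32.3])) (array([679.5,   4.4]), array([125.4,  78.9]), 89.6)
bar (array([564.1,  86.7,  20.7]), np.float64(-177.5), array([ 5.6, 38.6])) (array([563.7,  86.7]), array([132.1,  20. ]), 2.9)
slope 19.836825362314787 dir 7.5128154187875715 [0.49771667 0.24573983 0.04583166] 0.04615071778374432 834 (array([496.8, 246.1]), array([100.5,  87.4]), 7.6)
side green (array([572.5,   7.8]), array([134.5, 137.9]), 2.2)
bar (array([667.2,  -1.8,  20.8]), np.float64(102.8), array([24.9, 32.1])) (array([680.4,   6.1]), array([ 78.7, 126. ]), 1.3)
bar (array([562.2,  86.2,  19.9]), np.float64(-177.3), array([ 6. , 39.2])) (array([563.2,  86.8]), array([132.3,  21.1]), 2.2)
slope 19.56323752596498 dir 5.67803036494953 [0.49780695 0.24460294 0.04516385] 0.04549170709542466 646 (array([499.3, 245.7]), array([98. , 81.6]), 7.1)
```

>>> apply_moves --increments '[[[0,0,0.05],[24,-30,0],0],[[0,0,0.1],[48,-60,0],0],[[0,0,0.15],[72,-90,0],0],[[0,0,0.196],[96,-120,0],0],[[0,0,0.196],[120,-150,0],0]]'

```text
clock: 1.62
position: [0.3156, 0.4423, 0.2395]
eef_rot: [0.185, 3.136, 0.001]
force: [0.6, 1.0, 0.3]
finger_gap: 0.0854
grip_force: 0.0
```

>>> apply_moves --increments '[[[0,0,0],[24,-30,0],0],[[0,0,0],[48,-60,0],0],[[0,0,0],[72,-90,0],0],[[0,0,0],[96,-120,0],0],[[0,0,0],[120,-150,0],0]]'

```text
clock: 2.03
position: [0.4356, 0.2923, 0.2397]
eef_rot: [0.19, 3.135, 0.001]
force: [1.3, 0.7, 0.2]
finger_gap: 0.0856
grip_force: 0.0
```

>>> apply_moves --increments '[[[0,0,0],[12,-35,0],0],[[0,0,0],[20,-70,0],0],[[0,0,0],[20,-105,0],0],[[0,0,0],[20,-140,0],0],[[0,0,0],[20,-175,0],0]]'

```text
clock: 2.45
position: [0.4545, 0.1172, 0.2394]
eef_rot: [0.19, 3.136, 0.001]
force: [1.2, -0.2, 0.4]
finger_gap: 0.0858
grip_force: 0.0
```

>>> apply_moves --increments '[[[0,0,0],[0,-35,0],0],[[0,0,0],[0,-70,0],0],[[0,0,0],[0,-105,0],0],[[0,0,0],[0,-140,0],0],[[0,0,0],[0,-175,0],0]]'

```text
clock: 2.87
position: [0.4544, -0.0578, 0.2396]
eef_rot: [0.19, 3.135, 0.001]
force: [1.2, -0.1, 0.2]
finger_gap: 0.0854
grip_force: 0.0
```

>>> apply_moves --increments '[[[0,0,0],[0,-35,0],0],[[0,0,0],[0,-70,0],0],[[0,0,0],[0,-105,0],0],[[0,0,0],[-3,-112,0],0],[[0,0,0],[-3,-112,0],0]]'

```text
clock: 3.28
position: [0.4509, -0.1709, 0.2395]
eef_rot: [0.198, 3.135, -0.001]
force: [-0.4, -0.3, -0.1]
finger_gap: 0.0854
grip_force: 0.0
```

```bash
python3 - <<'E'
from h import *
im,P=shot('top'); save(im,'top1.png'); np.savez('top.npz',im=im,P=P)
for r in finder.regions_of('top','grid1'):
    m=r['pixels']; print(round(r['p'],2),np.round(r['position']),m.sum(),np.round(np.nanmedian(P[m],0),3))
im,P=shot('wrist'); save(im,'w1.png')
print('plate',rect(sel(P,(.45,-.168),.11,.009,.019)),'head',pca(sel(P,(.45,-.168),.05,.128,.145)),rect(sel(P,(.45,-.168),.05,.128,.145)))
E
```

```text
0.86 [203. 196.] 807 [0.593 0.396 0.014]
0.54 [443. 183.] 347 [ 0.605 -0.389  0.014]
plate (array([ 453.3, -167.9]), array([140.2, 139.3]), 83.0) head (array([ 451.6, -167.7,  136. ]), np.float64(172.4), array([ 3.6, 11. ])) (array([ 452.8, -168.1]), array([14.7, 37.5]), 83.7)
```

View pics/top1.png

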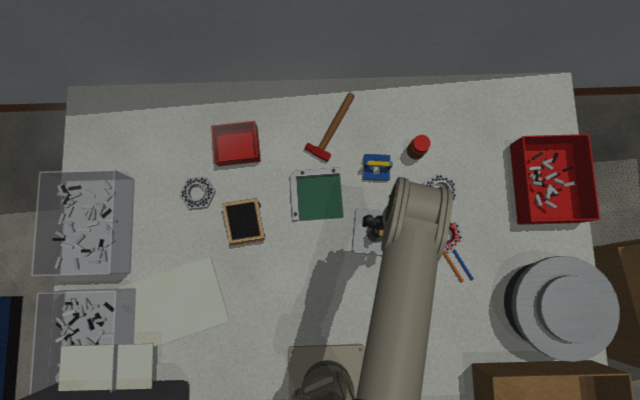

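View pics/w1.png

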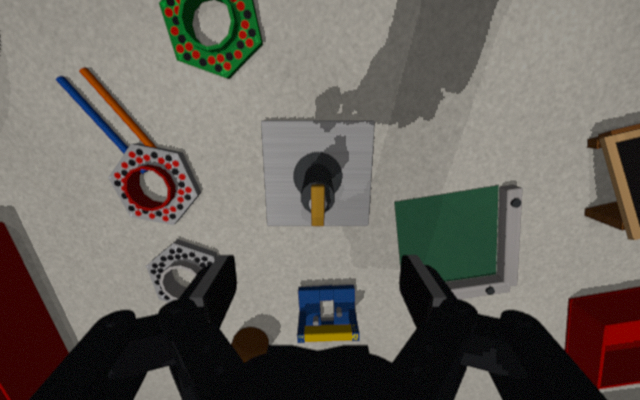

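Only two plain grids are visible: (198,193) in the top view and the one partly hidden at (440,185). In the wrist view the T head is at (318,205), between the open fingers. I'm descending to grip it.

>>> apply_moves --increments '[[[0,0,0],[1,0,-25],0],[[0,0,0],[1,0,-50],0],[[0,0,0],[1,0,-75],0],[[0,0,0],[1,0,-90],0],[[0,0,0],[1,0,-102],0]]'

```text
clock: 3.85
position: [0.4524, -0.1659, 0.1357]
eef_rot: [-0.185, -3.134, -0.001]
force: [0.2, 0.2, 0.8]
finger_gap: 0.0857
grip_force: 0.0
```

>>> apply_moves --increments '[[[0,0,0],[0,0,0],0.5],[[0,0,0],[0,0,0],0.7],[[0,0,0],[0,0,0],0.9],[[0,0,0],[0,0,0],1],[[0,0,0],[0,0,0],1]]' --grip_force 40

```text
clock: 4.27
position: [0.4533, -0.1679, 0.1382]
eef_rot: [0.189, 3.134, 0.0]
force: [0.2, 0.4, -1.0]
finger_gap: 0.0258
grip_force: 0.0
```

>>> apply_moves --increments '[[[0,0,0],[0,0,0],1],[[0,0,0],[0,0,0],1],[[0,0,0],[0,0,0],1],[[0,0,0],[0,0,0],1],[[0,0,0],[0,0,0],1]]' --grip_force 60

```text
clock: 4.68
position: [0.4531, -0.1678, 0.138]
eef_rot: [0.189, 3.135, 0.001]
force: [-1.5, 1.9, 6.8]
finger_gap: 0.0096
grip_force: 59.6
```

>>> apply_moves --increments '[[[0,0,0],[3,5,0],1],[[0,0,0.01],[9,14,0],1],[[0,0,0.03],[16,24,0],1],[[0,0,0.05],[23,34,0],1],[[0,0,0.06],[30,45,0],1]]'

```text
clock: 5.1
position: [0.483, -0.1243, 0.1381]
eef_rot: [0.096, 3.139, -0.002]
force: [-3.4, -5.7, 6.1]
finger_gap: 0.01
grip_force: 59.6
```

>>> apply_moves --increments '[[[0,0,0.02],[8,12,0],1],[[0,0,0.04],[16,24,0],1],[[0,0,0.06],[24,36,0],1],[[0,0,0.08],[32,48,0],1],[[0,0,0.09],[40,60,0],1]]'

```text
clock: 5.52
position: [0.5231, -0.0641, 0.1381]
eef_rot: [-0.045, 3.141, -0.002]
force: [-3.4, -5.0, 6.4]
finger_gap: 0.0094
grip_force: 59.7
```

>>> apply_moves --increments '[[[0,0,0.005],[8,12,0],1],[[0,0,0.01],[16,24,0],1],[[0,0,0.016],[24,36,0],1],[[0,0,0.016],[32,48,0],1],[[0,0,0.016],[35,55,0],1]]'

```text
clock: 5.93
position: [0.5588, -0.0079, 0.1381]
eef_rot: [-0.071, 3.14, -0.002]
force: [-2.2, -4.7, 6.8]
finger_gap: 0.0095
grip_force: 59.7
```

```bash
python3 - <<'E'
from h import *
s=get_state(); print(s['position'],s['force'],s['finger_gap'])
for n in ['top','side','wrist']:
    im,P=shot(n)
    c=s['position'][:2]
    print(n,'plate',rect(sel(P,c,.105,.010,.017)),'head',pca(sel(P,c,.03,.128,.139)))
    q=sel(P,(.58,.017),.14,.018,.026)
    b=q[(q[:,1]>.075)&(q[:,0]<.63)];print(rect(b)); b=q[(q[:,0]>.635)&(q[:,1]<.07)&(q[:,1]>-.06)&(q[:,0]<.675)]; print(rect(b),pca(b))
E
```

```text
[ 0.55884137 -0.00792351  0.13805725] [-2.18260648 -4.70696566  6.79030653] 0.00946965161937727
top plate (array([515.4,  20.9]), array([197.8,  73.8]), 58.7) head (array([nan, nan, nan]), np.float64(nan), array([nan, nan]))
(array([564. ,  86.9]), array([130.6,  19.6]), 2.8)
(array([649.1,  67.2]), array([ 0. , 16.9]), 89.3) (array([648.1,  67.2,  20.7]), np.float64(179.3), array([0. , 6.5]))
side plate (array([573.8,   6.5]), array([174.8, 168.2]), 2.1) head (array([546.9, -10. , 134.8]), np.float64(102.1), array([4.9, 7.8]))
(array([562.7,  86.7]), array([134.2,  20.4]), 2.0)
(array([651.1,   1.3]), array([ 22.5, 118.8]), 2.0) (array([651.1,  -4.7,  20.4]), np.float64(91.5), array([ 5.6, 32.5]))
wrist plate (array([566.5,   1.8]), array([154.9, 157.3]), 2.5) head (array([555.5,  -7.2, 136.3]), np.float64(-177.3), array([ 4.1, 11.3]))
(array([564.7,  87.1]), array([131. ,  20.4]), 2.8)
(array([652.5,   6. ]), array([ 20.9, 128.8]), 3.2) (array([647.9,  28.8,  21.1]), np.float64(92.7), array([ 5.1, 46.9]))h.py:25: RuntimeWarning: Mean of empty slice.
  c=q.mean(0); w,v=np.linalg.eigh(np.cov((q-c)[:,:2].T)); return np.round(c*1000,1), round(np.degrees(np.arctan2(v[1,1],v[0,1])),1), np.round(np.sqrt(w)*1000,1)
  ret = um.true_divide(
  avg = a.mean(axis, **keepdims_kw)
h.py:25: RuntimeWarning: Degrees of freedom <= 0 for slice
  c=q.mean(0); w,v=np.linalg.eigh(np.cov((q-c)[:,:2].T)); return np.round(c*1000,1), round(np.degrees(np.arctan2(v[1,1],v[0,1])),1), np.round(np.sqrt(w)*1000,1)
  c *= np.true_divide(1, fact)
  c *= np.true_divide(1, fact)
```

>>> apply_moves --increments '[[[0,0,0],[3,3,0],1],[[0,0,0],[6,6,0],1],[[0,0,0],[8,9,0],1],[[0,0,0],[10,12,0],1],[[0,0,0],[11,13,0],1]]'

```text
clock: 6.5
position: [0.5685, 0.0031, 0.138]
eef_rot: [0.068, -3.14, 0.002]
force: [-5.3, -5.0, 10.5]
finger_gap: 0.0095
grip_force: 60.1
```

>>> apply_moves --increments '[[[0,0,0],[0,1,0],1],[[0,0,0],[1,1,0],1],[[0,0,0],[1,2,0],1],[[0,0,0],[2,2,0],1],[[0,0,0],[2,2,0],1]]'

```text
clock: 6.92
position: [0.5702, 0.0051, 0.138]
eef_rot: [0.068, -3.14, 0.002]
force: [-5.1, -3.9, 11.1]
finger_gap: 0.0096
grip_force: 60.1
```

>>> apply_moves --increments '[[[0,0,0],[0,1,0],1],[[0,0,0],[1,1,0],1],[[0,0,0],[1,2,0],1],[[0,0,0],[2,2,0],1],[[0,0,0],[2,2,0],1]]'

```text
clock: 7.33
position: [0.5721, 0.007, 0.138]
eef_rot: [0.068, -3.14, 0.002]
force: [-7.1, -3.3, 11.7]
finger_gap: 0.0097
grip_force: 60.0
```

>>> apply_moves --increments '[[[0,0,0],[0,1,0],1],[[0,0,0],[1,1,0],1],[[0,0,0],[1,1,0],1],[[0,0,0],[1,1,0],1],[[0,0,0],[1,1,0],1]]'

```text
clock: 7.75
position: [0.5723, 0.0071, 0.138]
eef_rot: [0.067, -3.138, 0.003]
force: [-11.5, -6.2, 14.1]
finger_gap: 0.0096
grip_force: 60.4
```

>>> apply_moves --increments '[[[0,0,0],[-1,-1,0],1],[[0,0,0],[-1,-1,0],0.7],[[0,0,0],[-1,-1,0],0.3],[[0,0,0],[-1,-1,0],0],[[0,0,0],[-1,-1,0],0]]'

```text
clock: 8.17
position: [0.5726, 0.0091, 0.1371]
eef_rot: [0.071, -3.14, -0.0]
force: [-0.1, -0.2, 1.6]
finger_gap: 0.0581
grip_force: 0.0
```

>>> apply_moves --increments '[[[0,0,0],[0,0,0],0],[[0,0,0],[0,0,10],0],[[0,0,0],[0,0,40],0],[[0,0,0],[0,0,80],0],[[0,0,0],[0,0,120],0]]'

```text
clock: 8.58
position: [0.572, 0.0087, 0.2591]
eef_rot: [0.07, -3.139, 0.001]
force: [1.7, 0.3, 0.3]
finger_gap: 0.0852
grip_force: 0.0
```

```bash
python3 - <<'E'
from h import *
s=get_state(); c=(.572,.007); print(s['position'])
for n in ['wrist','side','top']:
    im,P=shot(n)
    q=sel(P,c,.12,.011,.0165); q=q[(abs(q[:,0]-.572)<.075)&(abs(q[:,1]-.007)<.075)]
    print(n,'plate',rect(q),'head',pca(sel(P,c,.03,.128,.139)),rect(sel(P,c,.03,.128,.139)))
    q=sel(P,(.58,.017),.14,.018,.026)
    b=q[(q[:,1]>.07)&(q[:,0]<.63)];print(rect(b)); b=q[(q[:,0]>.635)&(q[:,1]<.07)&(q[:,1]>-.06)&(q[:,0]<.675)]; print(rect(b))
    if n=='wrist': save(im,'w2.png')
    if n=='top': np.savez('top.npz',im=im,P=P)
E
```

```text
[0.57198804 0.00873025 0.25905034]
wrist plate (array([573. ,   7.4]), array([140.2, 141.2]), 2.7) head (array([570.5,   6.7, 136. ]), np.float64(-178.5), array([ 3.6, 11. ])) (array([571.8,   6.5]), array([37.6, 14.7]), 3.0)
(array([564.8,  87.3]), array([131.1,  20.3]), 2.8)
(array([651.5,   6.1]), array([ 19. , 127.7]), 2.7)
side plate (array([572.6,   9.3]), array([147.1, 147.9]), 1.2) head (array([569.4,   5.1, 133.8]), np.float64(-178.0), array([ 3.9, 11.7])) (array([572.2,   5.2]), array([15.3, 41.5]), 86.8)
(array([563.3,  86.2]), array([131.7,  21.5]), 3.4)
(array([650.8,  -1.3]), array([ 21.4, 114.5]), 3.3)
top plate (array([0., 0.]), array([0., 0.]), 0.0) head (array([nan, nan, nan]), np.float64(nan), array([nan, nan])) (array([0., 0.]), array([0., 0.]), 0.0)
(array([0., 0.]), array([0., 0.]), 0.0)
(array([0., 0.]), array([0., 0.]), 0.0)h.py:25: RuntimeWarning: Mean of empty slice.
  c=q.mean(0); w,v=np.linalg.eigh(np.cov((q-c)[:,:2].T)); return np.round(c*1000,1), round(np.degrees(np.arctan2(v[1,1],v[0,1])),1), np.round(np.sqrt(w)*1000,1)
  ret = um.true_divide(
  avg = a.mean(axis, **keepdims_kw)
h.py:25: RuntimeWarning: Degrees of freedom <= 0 for slice
  c=q.mean(0); w,v=np.linalg.eigh(np.cov((q-c)[:,:2].T)); return np.round(c*1000,1), round(np.degrees(np.arctan2(v[1,1],v[0,1])),1), np.round(np.sqrt(w)*1000,1)
  c *= np.true_divide(1, fact)
  c *= np.true_divide(1, fact)
```

View pics/w2.png

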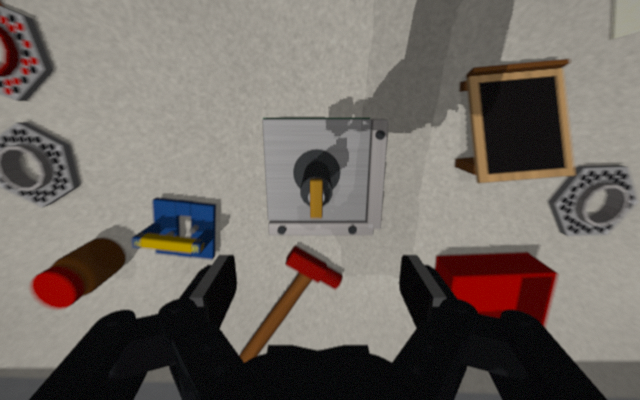

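The plate is home: in the wrist view it sits tight against both bars around (318,172), with the head along the station's x. Next is the left plain grid.

>>> apply_moves --increments '[[[0,0,0],[2,39,0],0],[[0,0,0],[4,78,0],0],[[0,0,0],[7,117,0],0],[[0,0,0],[9,156,0],0],[[0,0,0],[12,195,0],0]]'

```text
clock: 9.15
position: [0.584, 0.2058, 0.257]
eef_rot: [0.071, -3.14, 0.0]
force: [0.1, -0.3, -0.1]
finger_gap: 0.0854
grip_force: 0.0
```

>>> apply_moves --increments '[[[0,0,0],[2,39,0],0],[[0,0,0],[4,78,0],0],[[0,0,0],[7,117,0],0],[[0,0,0],[9,156,0],0],[[0,0,0],[11,195,0],0]]'

```text
clock: 9.57
position: [0.5951, 0.4007, 0.2567]
eef_rot: [0.071, -3.14, 0.001]
force: [0.6, -0.2, 0.8]
finger_gap: 0.0853
grip_force: 0.0
```

```bash
cat >> h.py <<'E'
def grids(n,guesses,r=.06):
    im,P=shot(n)
    for g in guesses:
        q=sel(P,g,r,.023,.034)
        if len(q)>10:
            c,rr,k=circ(q); q=q[abs(np.hypot(q[:,0]-c[0]/1e3,q[:,1]-c[1]/1e3)-.0272)<.004]; print(n,g,circ(q),np.round(np.median(q[:,2]),4))
        else: print(n,g,'none',len(q))
    return im,P
E
python3 - <<'E'
from h import *
print(get_state()['position'])
G=[(.595,.398)]
grids('wrist',G); grids('side',G+[(.58,-.378),(.44,-.384)]); im,P=grids('top',[(.58,-.378),(.44,-.384)])
print('head',pca(sel(P,(.572,.007),.03,.128,.139)))
E
```

```text
[0.59509823 0.40074527 0.25671296]
wrist (0.595, 0.398) (array([596.4, 399.3]), np.float64(27.3), 470) 0.0284
side (0.595, 0.398) (array([595.4, 398.3]), np.float64(27.5), 68) 0.0268
side (0.58, -0.378) (array([ 580.5, -378.6]), np.float64(27.5), 158) 0.027
side (0.44, -0.384) (array([ 439.9, -383.9]), np.float64(27.4), 191) 0.0273
top (0.58, -0.378) (array([ 579.9, -378.6]), np.float64(27.4), 66) 0.0274
top (0.44, -0.384) (array([ 439.4, -383.8]), np.float64(27.5), 84) 0.0267
head (array([570.4,   6.4, 135.3]), np.float64(178.9), array([ 3.6, 11.5]))
```

>>> apply_moves --increments '[[[0,0,0],[0,0,-40],0],[[0,0,0],[0,0,-80],0],[[0,0,0],[0,0,-120],0],[[0,0,0],[0,0,-160],0],[[0,0,0],[0,0,-190],0]]'

```text
clock: 10.13
position: [0.5946, 0.3967, 0.0637]
eef_rot: [0.069, -3.138, 0.004]
force: [-0.8, -0.3, -1.7]
finger_gap: 0.0856
grip_force: 0.0
```

>>> apply_moves --increments '[[[0,0,0],[0,0,-20],0],[[0,0,0],[0,0,-36],0],[[0,0,0],[0,0,-43],0],[[0,0,0],[0,0,-43],0.3],[[0,0,0],[0,0,-43],0.5]]' --grip_force 50

```text
clock: 10.55
position: [0.5961, 0.3984, 0.0251]
eef_rot: [-0.07, 3.14, -0.0]
force: [0.7, -0.3, 0.7]
finger_gap: 0.0638
grip_force: 0.0
```

>>> apply_moves --increments '[[[0,0,0],[0,0,0],0.6],[[0,0,0],[0,0,0],0.6],[[0,0,0],[0,0,0],0.6],[[0,0,0],[0,0,0],0.6],[[0,0,0],[0,0,0],0.6]]'

```text
clock: 10.97
position: [0.5967, 0.3993, 0.0263]
eef_rot: [-0.071, 3.138, 0.002]
force: [-0.8, -1.9, 6.1]
finger_gap: 0.0557
grip_force: 54.0
```

>>> apply_moves --increments '[[[0,0,0],[0,0,10],0.6],[[0,0,0],[0,0,40],0.6],[[0,0,0],[0,0,80],0.6],[[0,0,0],[0,0,120],0.6],[[0,0,0],[0,0,160],0.6]]'

```text
clock: 11.38
position: [0.5953, 0.3986, 0.1868]
eef_rot: [0.071, -3.141, -0.0]
force: [0.6, 0.9, -1.2]
finger_gap: 0.0558
grip_force: 53.8
```

>>> apply_moves --increments '[[[0,0,0],[0,-10,25],0.6],[[0,0,0],[-3,-40,30],0.6],[[0,0,0],[-6,-75,30],0.6],[[0,0,0],[-9,-110,30],0.6],[[0,0,0],[-12,-145,30],0.6]]'

```text
clock: 11.8
position: [0.5832, 0.2524, 0.2152]
eef_rot: [-0.072, 3.14, 0.001]
force: [1.6, -0.9, -1.4]
finger_gap: 0.056
grip_force: 53.8
```

>>> apply_moves --increments '[[[0,0,0],[-2,-35,0],0.6],[[0,0,0],[-4,-70,0],0.6],[[0,0,0],[-6,-105,0],0.6],[[0,0,0],[-8,-140,0],0.6],[[0,0,0],[-10,-165,0],0.6]]'

```text
clock: 12.22
position: [0.5733, 0.0851, 0.2153]
eef_rot: [-0.067, 3.14, -0.0]
force: [0.6, -0.7, -1.5]
finger_gap: 0.056
grip_force: 53.8
```

```bash
python3 - <<'E'
from h import *
s=get_state(); p=s['position']; print(p,s['finger_gap'],s['force'])
im,P=shot('wrist'); save(im,'w3.png')
q=sel(P,p[:2],.06,p[2]-.002,p[2]+.008); print(circ(q),np.median(q[:,2]),'band',np.nanmedian(sel(P,p[:2],.06,p[2]-.03,p[2]-.003)[:,2]))
E
```

```text
[0.5732712  0.08511603 0.21530563] 0.05596721480055529 [ 0.55221515 -0.72198818 -1.53267367]
(array([572.8,  84.9]), np.float64(27.9), 3269) 0.21748948095929999 band 0.203759524075081
```

View pics/w3.png

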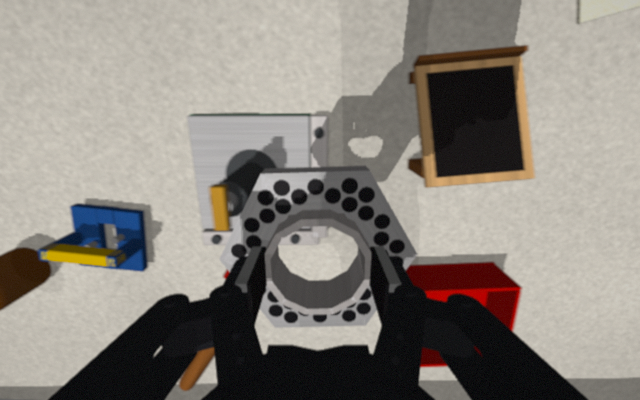

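>>> apply_moves --increments '[[[0,0,0],[-1,-30,0],0.6],[[0,0,0],[-2,-60,0],0.6],[[0,0,0],[-2,-82,0],0.6],[[0,0,0],[-2,-82,0],0.6],[[0,0,0],[-2,-82,0],0.6]]'

```text
clock: 12.68
position: [0.5716, 0.0056, 0.2151]
eef_rot: [-0.067, 3.14, 0.001]
force: [1.1, -0.4, -1.1]
finger_gap: 0.056
grip_force: 53.8
```

```bash
python3 - <<'E'
from h import *
s=get_state(); p=s['position']; print(p,s['finger_gap'],s['force'])
im,P=shot('wrist')
q=sel(P,p[:2],.06,p[2]-.002,p[2]+.008); print(circ(q))
q=sel(P,(.572,.007),.03,.128,.139); print('head',pca(q),rect(q),len(q))
E
```

```text
[0.571586   0.00560815 0.21505862] 0.056049611049205264 [ 1.11501401 -0.43087169 -1.0734139 ]
(array([571.1,   5.4]), np.float64(27.9), 3276)
head (array([586.1,   7.3, 136.5]), np.float64(91.2), array([2.8, 3.5])) (array([586.4,   7.3]), array([ 9.7, 11.6]), 3.0) 160
```

>>> apply_moves --increments '[[[0,0,0],[0,1,-20],0.6],[[0,0,0],[0,1,-40],0.6],[[0,0,0],[0,1,-60],0.6],[[0,0,0],[0,1,-80],0.6],[[0,0,0],[0,1,-95],0.6]]'

```text
clock: 13.15
position: [0.5711, 0.0099, 0.1178]
eef_rot: [0.075, -3.139, -0.001]
force: [0.4, 0.4, -1.5]
finger_gap: 0.0561
grip_force: 53.8
```

>>> apply_moves --increments '[[[0,0,0],[0,0,-10],0.6],[[0,0,0],[0,0,-20],0.6],[[0,0,0],[0,0,-30],0.6],[[0,0,0],[0,0,-38],0.6],[[0,0,0],[0,0,-38],0.6]]'

```text
clock: 13.57
position: [0.571, 0.0081, 0.0799]
eef_rot: [0.072, -3.139, 0.0]
force: [0.3, -0.4, -2.2]
finger_gap: 0.0559
grip_force: 53.8
```

Clear so far. I'll release it and raise the tool.

>>> apply_moves --increments '[[[0,0,0],[0,0,0],0.2],[[0,0,0],[0,0,0],0],[[0,0,0],[0,0,0],0],[[0,0,0],[0,0,0],0],[[0,0,0],[0,0,0],0]]'

```text
clock: 13.98
position: [0.5721, 0.0079, 0.0819]
eef_rot: [-0.071, 3.14, 0.0]
force: [-0.2, -1.1, -0.1]
finger_gap: 0.0855
grip_force: 0.0
```

>>> apply_moves --increments '[[[0,0,0],[0,0,30],0],[[0,0,0],[0,0,70],0],[[0,0,0],[0,0,110],0],[[0,0,0],[0,0,150],0],[[0,0,0],[0,0,180],0]]'

```text
clock: 14.4
position: [0.5721, 0.0076, 0.2652]
eef_rot: [-0.07, 3.138, 0.001]
force: [1.2, 0.6, 0.7]
finger_gap: 0.0856
grip_force: 0.0
```

```bash
python3 - <<'E'
from h import *
s=get_state(); p=s['position']; print(p,s['finger_gap'],s['force'])
for n in ['wrist','side']:
    im,P=shot(n)
    c=(.572,.007)
    q=sel(P,c,.04,.036,.05); print(n,circ(q),np.median(q[:,2]),np.percentile(q[:,2],[5,95])); q=sel(P,c,.065,.022,.035); print('band',np.median(q[:,2]),rect(q))
    q=sel(P,c,.03,.128,.139); print('head',pca(q),rect(q))
    q=sel(P,(.58,.017),.14,.018,.0245); b=q[(q[:,1]>.075)&(q[:,0]<.63)];print(rect(b))
grids('top',[(.58,-.378),(.44,-.384)])
E
```

```text
[0.57214115 0.00764914 0.26524562] 0.08556561349811444 [1.23124033 0.60935878 0.66139492]
wrist (array([572.6,   7.6]), np.float64(26.5), 400) 0.0424737271190635 [0.03868836 0.04417363]
band 0.028744723162487662 (array([572.4,   7.4]), array([114.1, 100.1]), 35.0)
head (array([570.7,   6.6, 135.9]), np.float64(-177.6), array([ 3.6, 11. ])) (array([571.9,   6.5]), array([37.7, 15. ]), 3.4)
(array([565. ,  87.3]), array([131. ,  20.3]), 2.6)
side (array([572.1,   7.6]), np.float64(24.5), 131) 0.04082479490498858 [0.03708751 0.04836148]
band 0.027851378228013535 (array([569.8,   5.7]), array([107.3, 100.4]), 36.9)
head (array([569.2,   4.8, 134.2]), np.float64(-176.6), array([ 4. , 11.5])) (array([570.4,   6.8]), array([39.1, 14.7]), 1.8)
(array([562.9,  86.6]), array([130.8,  20.8]), 2.5)
top (0.58, -0.378) (array([ 579.8, -378.4]), np.float64(27.4), 75) 0.0276
top (0.44, -0.384) (array([ 439.3, -383.7]), np.float64(27.5), 83) 0.0274
```

>>> apply_moves --increments '[[[0,0,-0.11],[1,-26,0],0],[[0,0,-0.22],[1,-52,0],0],[[0,0,-0.33],[2,-78,0],0],[[0,0,-0.44],[2,-104,0],0],[[0,0,-0.55],[3,-130,0],0]]'

```text
clock: 14.97
position: [0.574, -0.1232, 0.2602]
eef_rot: [-0.792, -3.038, 0.0]
force: [0.7, 0.5, -0.6]
finger_gap: 0.0858
grip_force: 0.0
```

>>> apply_moves --increments '[[[0,0,-0.11],[1,-26,0],0],[[0,0,-0.22],[1,-52,0],0],[[0,0,-0.33],[2,-78,0],0],[[0,0,-0.44],[2,-104,0],0],[[0,0,-0.55],[3,-130,0],0]]'

```text
clock: 15.38
position: [0.5771, -0.2531, 0.2602]
eef_rot: [-1.588, -2.709, 0.0]
force: [1.0, 1.1, 0.8]
finger_gap: 0.0851
grip_force: 0.0
```

>>> apply_moves --increments '[[[0,0,-0.11],[1,-30,0],0],[[0,0,-0.22],[1,-60,0],0],[[0,0,-0.33],[2,-90,0],0],[[0,0,-0.44],[2.6,-115,0],0],[[0,0,-0.516],[2.6,-126,0],0]]'

```text
clock: 15.8
position: [0.5784, -0.3817, 0.2596]
eef_rot: [-2.231, -2.21, 0.004]
force: [-0.7, -0.9, -0.5]
finger_gap: 0.0856
grip_force: 0.0
```

```bash
python3 - <<'E'
from h import *
s=get_state(); print(s['position'],s['eef_rot'],s['q'])
grids('wrist',[(.58,-.378)])
E
```

```text
[ 0.57840075 -0.38168528  0.25960096] [-2.23129566 -2.20956755  0.00393799] [-0.02507825  0.60157696  0.87859781  1.25681706 -0.45019662  1.48312264
  0.79075725]
wrist (0.58, -0.378) (array([ 581.6, -377.8]), np.float64(27.2), 477) 0.0283
```

>>> apply_moves --increments '[[[0,0,0],[0,0,-40],0],[[0,0,0],[0,0,-80],0],[[0,0,0],[0,0,-120],0],[[0,0,0],[0,0,-160],0],[[0,0,0],[0.5,0,-190],0]]'

```text
clock: 16.27
position: [0.5794, -0.3761, 0.0668]
eef_rot: [-2.216, -2.221, 0.001]
force: [0.6, -0.2, 0.4]
finger_gap: 0.0857
grip_force: 0.0
```

>>> apply_moves --increments '[[[0,0,0],[0,0,-20],0],[[0,0,0],[0,0,-38],0],[[0,0,0],[0,0,-46],0],[[0,0,0],[0,0,-46],0.3],[[0,0,0],[0,0,-46],0.5]]' --grip_force 50

```text
clock: 16.68
position: [0.5808, -0.3778, 0.0255]
eef_rot: [-2.22, -2.222, 0.0]
force: [0.2, -0.2, 1.1]
finger_gap: 0.0641
grip_force: 0.0
```

>>> apply_moves --increments '[[[0,0,0],[0,0,0],0.6],[[0,0,0],[0,0,0],0.6],[[0,0,0],[0,0,0],0.6],[[0,0,0],[0,0,0],0.6],[[0,0,0],[0,0,0],0.6]]'

```text
clock: 17.1
position: [0.5815, -0.3785, 0.0269]
eef_rot: [2.22, 2.22, 0.001]
force: [-1.5, 0.8, 6.3]
finger_gap: 0.056
grip_force: 54.0
```

>>> apply_moves --increments '[[[0,0,0],[0,0,10],0.6],[[0,0,0],[0,0,40],0.6],[[0,0,0],[0,0,80],0.6],[[0,0,0],[0,0,120],0.6],[[0,0,0],[0,0,160],0.6]]'

```text
clock: 17.52
position: [0.5802, -0.378, 0.1877]
eef_rot: [-2.222, -2.221, 0.0]
force: [0.7, -0.0, -2.2]
finger_gap: 0.0561
grip_force: 53.8
```

>>> apply_moves --increments '[[[0,0,0],[0,10,25],0.6],[[0,0,0],[-1,40,30],0.6],[[0,0,0],[-2,75,30],0.6],[[0,0,0],[-3,110,30],0.6],[[0,0,0],[-4,145,30],0.6]]'

```text
clock: 17.93
position: [0.5762, -0.2318, 0.2159]
eef_rot: [2.222, 2.221, 0.001]
force: [0.7, 0.3, -1.1]
finger_gap: 0.0559
grip_force: 53.8
```

>>> apply_moves --increments '[[[0,0,0],[-1,35,0],0.6],[[0,0,0],[-2,70,0],0.6],[[0,0,0],[-3,105,0],0.6],[[0,0,0],[-4,140,0],0.6],[[0,0,0],[-4,165,0],0.6]]'

```text
clock: 18.35
position: [0.5724, -0.0646, 0.2158]
eef_rot: [-2.218, -2.223, -0.002]
force: [-0.1, 0.6, -2.0]
finger_gap: 0.0559
grip_force: 53.8
```

>>> apply_moves --increments '[[[0,0,0],[-1,30,0],0.6],[[0,0,0],[-1,55,0],0.6],[[0,0,0],[-1,75,0],0.6],[[0,0,0],[-1,75,0],0.6],[[0,0,0],[-1,75,0],0.6]]'

```text
clock: 18.77
position: [0.5716, 0.0081, 0.2157]
eef_rot: [-2.219, -2.224, -0.001]
force: [0.0, -0.6, -1.7]
finger_gap: 0.056
grip_force: 53.8
```

```bash
python3 - <<'E'
from h import *
s=get_state(); p=s['position']; print(p,s['finger_gap'],s['force'])
im,P=shot('wrist')
q=sel(P,p[:2],.06,p[2]-.002,p[2]+.008); print(circ(q),np.median(q[:,2]))
E
```

```text
[0.57161177 0.0080852  0.21570438] 0.055980600995829716 [ 0.02172859 -0.59896469 -1.71563734]
(array([570.7,   8.7]), np.float64(27.9), 3143) 0.21728446140216795
```

>>> apply_moves --increments '[[[0,0,0],[0.5,-1,-20],0.6],[[0,0,0],[0.5,-1,-40],0.6],[[0,0,0],[0.5,-1,-60],0.6],[[0,0,0],[0.5,-1,-80],0.6],[[0,0,0],[0.5,-1,-95],0.6]]'

```text
clock: 19.23
position: [0.5717, 0.0041, 0.1192]
eef_rot: [-2.224, -2.219, 0.001]
force: [0.6, 0.8, -2.2]
finger_gap: 0.0555
grip_force: 53.8
```

>>> apply_moves --increments '[[[0,0,0],[0,0,-10],0.6],[[0,0,0],[0,0,-20],0.6],[[0,0,0],[0,0,-30],0.6],[[0,0,0],[0,0,-38],0.6],[[0,0,0],[0,0,-38],0.6]]'

```text
clock: 19.65
position: [0.5716, 0.0058, 0.081]
eef_rot: [-2.221, -2.221, 0.002]
force: [-0.9, 0.1, -1.5]
finger_gap: 0.056
grip_force: 53.7
```

>>> apply_moves --increments '[[[0,0,0],[0,0,0],0.2],[[0,0,0],[0,0,0],0],[[0,0,0],[0,0,0],0],[[0,0,0],[0,0,0],0],[[0,0,0],[0,0,0],0]]'

```text
clock: 20.07
position: [0.5726, 0.006, 0.0828]
eef_rot: [2.221, 2.221, 0.001]
force: [0.8, 0.4, 0.1]
finger_gap: 0.0853
grip_force: 0.0
```

>>> apply_moves --increments '[[[0,0,0],[0,0,30],0],[[0,0,0],[0,0,70],0],[[0,0,0],[0,0,110],0],[[0,0,0],[0,0,150],0],[[0,0,0],[0,0,180],0]]'

```text
clock: 20.48
position: [0.5727, 0.0054, 0.266]
eef_rot: [2.221, 2.22, 0.004]
force: [0.3, 0.1, 0.3]
finger_gap: 0.0853
grip_force: 0.0
```

```bash
python3 - <<'E'
from h import *
s=get_state(); p=s['position']; print(p,s['finger_gap'],s['force'])
im,P=shot('wrist'); save(im,'w4.png')
c=(.572,.007)
q=sel(P,c,.04,.064,.078); print(circ(q),np.median(q[:,2]),np.percentile(q[:,2],[5,95])); q=sel(P,c,.065,.05,.062); print('band',np.median(q[:,2]),rect(q))
q=sel(P,c,.03,.128,.139); print('head',pca(q),rect(q))
q=sel(P,(.58,.017),.14,.018,.0245); b=q[(q[:,1]>.075)&(q[:,0]<.63)];print(rect(b))
for n in ['top','side']:
    im,P=grids(n,[(.44,-.384)])
    for r in finder.regions_of(n,'grid1'): print(n,round(r['p'],2),np.round(np.nanmedian(P[r['pixels']],0),3))
    print('cap',rect(sel(P,(.661,-.179),.07,.015,.025)),'handle',pca(sel(P,(.661,-.179),.06,.06,.075)))
E
```

```text
[0.57268764 0.00544152 0.26595873] 0.08529758368220398 [0.28503147 0.14888667 0.29707288]
(array([571.1,   4.8]), np.float64(26.9), 456) 0.07047767066127075 [0.06588372 0.07258019]
band 0.05666156987560089 (array([570.9,   5.8]), array([100. , 113.7]), 31.6)
head (array([572.6,   8.4, 135.6]), np.float64(-177.5), array([ 3.8, 10.8])) (array([572.6,   8.5]), array([37.5, 14.2]), 2.7)
(array([564.8,  87.9]), array([131. ,  19.9]), 2.7)
top (0.44, -0.384) (array([ 439.5, -383.8]), np.float64(27.4), 85) 0.0268
cap (array([ 661.8, -179.3]), array([84.1, 85. ]), 85.3) handle (array([ 660.8, -180.2,   67. ]), np.float64(84.9), array([ 4.2, 23.9]))
side (0.44, -0.384) (array([ 439.8, -383.9]), np.float64(27.4), 194) 0.027
side 0.9 [ 0.553 -0.011  0.056]
side 0.67 [ 0.533 -0.025  0.026]
cap (array([ 662. , -179.1]), array([85.4, 85.8]), 85.6) handle (array([ 660.2, -180.8,   66.1]), np.float64(86.0), array([ 4.8, 25. ]))
```

View pics/w4.png

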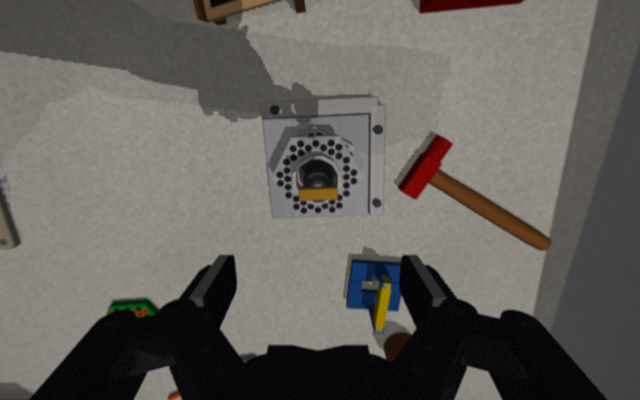

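Both plain grids lie flat on the spindle (wrist view, (318,180)), and no third grid is visible anywhere. The cap is next, at (375,288) in the wrist view.

>>> apply_moves --increments '[[[0,0,-0.02],[17,-37,0],0],[[0,0,-0.04],[34,-74,0],0],[[0,0,-0.06],[51,-111,0],0],[[0,0,-0.08],[70,-148,0],0],[[0,0,-0.08],[89,-185,0],0]]'

```text
clock: 21.15
position: [0.6615, -0.1803, 0.2602]
eef_rot: [-2.307, -2.129, 0.002]
force: [0.6, 0.4, 1.1]
finger_gap: 0.0854
grip_force: 0.0
```

>>> apply_moves --increments '[[[0,0,0],[0,0,0],0],[[0,0,0],[0,0,0],0],[[0,0,0],[0,0,0],0],[[0,0,0],[0,0,0],0],[[0,0,0],[0,0,0],0]]'

```text
clock: 21.57
position: [0.6614, -0.177, 0.2622]
eef_rot: [-2.305, -2.133, -0.001]
force: [-0.0, 0.8, 0.1]
finger_gap: 0.0853
grip_force: 0.0
```

```bash
python3 - <<'E'
from h import *
s=get_state(); p=s['position']; print(p,s['eef_rot'],s['q'])
im,P=shot('wrist'); c=(.661,-.179)
q=sel(P,c,.075,.015,.025); print(rect(q)); q=sel(P,c,.06,.06,.075); print(pca(q),rect(q))
E
```

```text
[ 0.66143373 -0.17704908  0.26217483] [-2.30523618e+00 -2.13315611e+00 -1.22109218e-03] [-0.36501411  0.58138094  0.88995401  1.28220411 -0.4439706   1.47762701
  0.40290577]
(array([ 663.3, -178. ]), array([83.1, 83.9]), 85.6)
(array([ 663.3, -175.7,   68.4]), np.float64(86.2), array([ 4. , 24.2])) (array([ 663.2, -178. ]), array([83.1, 13.9]), 85.3)
```

>>> apply_moves --increments '[[[0,0,0],[1,0,-40],0],[[0,0,0],[1,0,-80],0],[[0,0,0],[1,0,-120],0],[[0,0,0],[1,0,-155],0],[[0,0,0],[1,0,-185],0]]'

```text
clock: 22.03
position: [0.6617, -0.177, 0.075]
eef_rot: [-2.305, -2.132, 0.0]
force: [-0.4, -0.6, 0.4]
finger_gap: 0.0853
grip_force: 0.0
```

>>> apply_moves --increments '[[[0,0,0],[0,0,-15],0],[[0,0,0],[0,0,-27],0.3],[[0,0,0],[0,0,-27],0.6],[[0,0,0],[0,0,-27],0.9],[[0,0,0],[0,0,-27],1]]' --grip_force 60

```text
clock: 22.45
position: [0.6634, -0.1794, 0.0525]
eef_rot: [2.306, 2.129, 0.003]
force: [0.3, -0.6, 0.3]
finger_gap: 0.039
grip_force: 0.0
```

>>> apply_moves --increments '[[[0,0,0],[0,0,0],1],[[0,0,0],[0,0,0],1],[[0,0,0],[0,0,0],1],[[0,0,0],[0,0,0],1],[[0,0,0],[0,0,0],1]]' --grip_force 80

```text
clock: 22.87
position: [0.6634, -0.1794, 0.0519]
eef_rot: [2.307, 2.129, 0.003]
force: [1.7, 1.1, 6.8]
finger_gap: 0.0123
grip_force: 79.8
```

>>> apply_moves --increments '[[[0,0,0],[0,0,5],1],[[0,0,0],[0,0,15],1],[[0,0,0],[0,0,30],1],[[0,0,0],[0,0,45],1],[[0,0,0],[0,0,60],1]]'

```text
clock: 23.28
position: [0.6624, -0.1793, 0.1124]
eef_rot: [2.308, 2.13, 0.001]
force: [0.1, -0.5, -2.0]
finger_gap: 0.0127
grip_force: 78.4
```

>>> apply_moves --increments '[[[0,0,0],[0,0,30],1],[[0,0,0],[0,0,60],1],[[0,0,0],[0,0,90],1],[[0,0,0],[0,0,113],1],[[0,0,0],[0,0,113],1]]'

```text
clock: 23.7
position: [0.6639, -0.1805, 0.2306]
eef_rot: [2.304, 2.126, 0.008]
force: [0.8, -0.9, -1.9]
finger_gap: 0.0124
grip_force: 78.7
```

>>> apply_moves --increments '[[[0,0,0.02],[-15,30,0],1],[[0,0,0.04],[-30,60,0],1],[[0,0,0.06],[-45,92,0],1],[[0,0,0.08],[-60,124,0],1],[[0,0,0.1],[-75,156,0],1]]'

```text
clock: 24.12
position: [0.5861, -0.0219, 0.2235]
eef_rot: [-2.198, -2.244, -0.0]
force: [0.1, 0.7, -1.5]
finger_gap: 0.0127
grip_force: 79.0
```

>>> apply_moves --increments '[[[0,0,0.02],[-10,20,0],1],[[0,0,0.027],[-15,30,0],1],[[0,0,0.027],[-15,30,0],1],[[0,0,0.027],[-15,30,0],1],[[0,0,0.027],[-15,30,0],1]]'

```text
clock: 24.53
position: [0.5724, 0.0057, 0.2237]
eef_rot: [2.17, 2.271, 0.0]
force: [-0.0, 0.1, -2.5]
finger_gap: 0.0123
grip_force: 79.0
```

```bash
python3 - <<'E'
from h import *
s=get_state(); p=s['position']; print(p,s['eef_rot'],s['finger_gap'],s['force'])
for n in ['wrist','side','top']:
    im,P=shot(n); z=p[2]-.052
    q=sel(P,p[:2],.075,z+.013,z+.025); print(n,rect(q),np.median(q[:,2])-z); q=sel(P,p[:2],.06,z+.062,z+.075); print('handle',rect(q))
    if n=='wrist': save(im,'w5.png')
    q=sel(P,(.572,.007),.03,.128,.139); print('head',rect(q),len(q))
E
```

```text
[0.57244693 0.00569111 0.22371466] [2.17004656e+00 2.27089189e+00 4.55552837e-04] 0.012334780912640267 [-0.00312526  0.09926935 -2.53157959]
wrist (array([571.9,   6.5]), array([84.5, 84. ]), 2.7) 0.020772223906356135
handle (array([570.2,   7.3]), array([82.9, 38.3]), 76.7)
head (array([0., 0.]), array([0., 0.]), 0.0) 0
side (array([570.5,   5.1]), array([86.8, 87.8]), 2.0) 0.019283454802946437
handle (array([569.9,  -4.9]), array([31.2, 64.5]), 23.4)
head (array([568.3,   5.5]), array([35.7, 13.9]), 2.7) 41
top (array([0., 0.]), array([0., 0.]), 0.0) nan
handle (array([0., 0.]), array([0., 0.]), 0.0)
head (array([0., 0.]), array([0., 0.]), 0.0) 0
  return _methods._mean(a, axis=axis, dtype=dtype,
  ret = ret.dtype.type(ret / rcount)
```

View pics/w5.png

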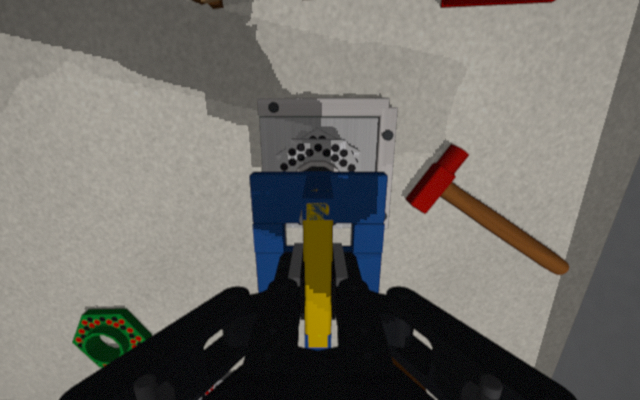

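>>> apply_moves --increments '[[[0,0,0],[0.7,1.5,-8],1],[[0,0,0],[0.7,1.5,-16],1],[[0,0,0],[0.7,1.5,-24],1],[[0,0,0],[0.7,1.5,-32],1],[[0,0,0],[0.7,1.5,-36],1]]'

```text
clock: 25.1
position: [0.5723, 0.0083, 0.1856]
eef_rot: [-2.168, -2.272, 0.003]
force: [-0.6, 0.3, -2.6]
finger_gap: 0.0128
grip_force: 78.9
```

>>> apply_moves --increments '[[[0,0,0],[0,0,-2],1],[[0,0,0],[0,0,-4],1],[[0,0,0],[0,0,-6],1],[[0,0,0],[0,0,-8],1],[[0,0,0],[0,0,-10],1]]'

```text
clock: 25.52
position: [0.5732, 0.0085, 0.1774]
eef_rot: [2.168, 2.273, 0.001]
force: [0.4, 0.5, -3.3]
finger_gap: 0.0121
grip_force: 78.9
```

>>> apply_moves --increments '[[[0,0,0],[0,0,-2],1],[[0,0,0],[0,0,-4],1],[[0,0,0],[0,0,-6],1],[[0,0,0],[0,0,-8],1],[[0,0,0],[0,0,-10],1]]'

```text
clock: 25.93
position: [0.573, 0.0084, 0.1672]
eef_rot: [2.168, 2.273, 0.0]
force: [0.2, 0.1, -1.6]
finger_gap: 0.0121
grip_force: 78.9
```

>>> apply_moves --increments '[[[0,0,0],[0,0,-2],1],[[0,0,0],[0,0,-4],1],[[0,0,0],[0,0,-6],1],[[0,0,0],[0,0,-8],1],[[0,0,0],[0,0,-10],1]]'

```text
clock: 26.35
position: [0.573, 0.0084, 0.1571]
eef_rot: [2.169, 2.273, 0.0]
force: [-0.1, 0.2, -2.9]
finger_gap: 0.0122
grip_force: 78.9
```

>>> apply_moves --increments '[[[0,0,0],[0,0,-1],1],[[0,0,0],[0,0,-2],1],[[0,0,0],[0,0,-3],1],[[0,0,0],[0,0,-3],1],[[0,0,0],[0,0,-3],1]]'

```text
clock: 26.77
position: [0.573, 0.0084, 0.1544]
eef_rot: [2.169, 2.273, 0.0]
force: [-0.5, -0.2, -3.3]
finger_gap: 0.0124
grip_force: 78.9
```

>>> apply_moves --increments '[[[0,0,0],[0,0,-0.5],1],[[0,0,0],[0,0,-1],1],[[0,0,0],[0,0,-1.5],1],[[0,0,0],[0,0,-2],1],[[0,0,0],[0,0,-2],1]]'

```text
clock: 27.18
position: [0.5734, 0.0085, 0.1537]
eef_rot: [2.169, 2.273, 0.002]
force: [-4.8, -0.4, 11.2]
finger_gap: 0.0128
grip_force: 81.0
```

>>> apply_moves --increments '[[[0,0,0],[0,0,0],1],[[0,0,0],[0,0,-0.5],1],[[0,0,0],[0,0,-0.5],1],[[0,0,0],[0,0,-1],1],[[0,0,0],[0,0,-1],1]]'

```text
clock: 27.6
position: [0.5736, 0.0085, 0.1536]
eef_rot: [-2.169, -2.273, -0.003]
force: [-9.2, 0.3, 21.2]
finger_gap: 0.0121
grip_force: 82.5
```

The cap is seated: contact force is felt at TCP 153.6 mm, against 154 expected. I'll relax the push a little and turn it clockwise.

>>> apply_moves --increments '[[[0,0,0],[-0.5,-0.5,1.5],1],[[0,0,-0.06],[-0.5,-0.5,1.5],1],[[0,0,-0.13],[-0.5,-0.5,1.5],1],[[0,0,-0.2],[-0.5,-0.5,1.5],1],[[0,0,-0.27],[-0.5,-0.5,1.5],1]]'

```text
clock: 28.02
position: [0.5732, 0.0076, 0.1537]
eef_rot: [2.457, 1.955, 0.002]
force: [0.0, -1.1, 4.3]
finger_gap: 0.0128
grip_force: 80.0
```

>>> apply_moves --increments '[[[0,0,-0.07],[0,0,0],1],[[0,0,-0.14],[0,0,0],1],[[0,0,-0.21],[0,0,0],1],[[0,0,-0.28],[0,0,0],1],[[0,0,-0.35],[0,0,0],1]]'

```text
clock: 28.43
position: [0.5732, 0.0076, 0.1537]
eef_rot: [2.76, 1.498, 0.003]
force: [-0.1, -1.6, 4.5]
finger_gap: 0.0129
grip_force: 80.0
```

```bash
python3 - <<'E'
from h import *
s=get_state(); p=s['position']; print(p,s['eef_rot'],s['finger_gap'],s['force'],s['moment'])
for n in ['wrist']:
    im,P=shot(n); z=p[2]-.052
    q=sel(P,p[:2],.075,z+.013,z+.025); print(n,rect(q),np.median(q[:,2])-z,np.median(q[:,2]))
    q=sel(P,(.572,.007),.12,.011,.017); q=q[(abs(q[:,0]-.572)<.08)&(abs(q[:,1]-.007)<.08)]; print('plate',rect(q))
E
```

```text
[0.57321794 0.00755739 0.15372119] [2.76046315e+00 1.49766925e+00 2.50947936e-03] 0.012925495142843982 [-0.1374027  -1.5852196   4.54749426] [-0.20336442  0.16423389  0.05084877]
wrist (array([573.6,   8.6]), array([82.6, 84.6]), 57.1) 0.020807993517046014 0.12252918165859561
plate (array([573.2,   7.6]), array([140.5, 141. ]), 2.7)
```

Turning freely: the cap has turned 0.62 rad and the plate has stayed put.

>>> apply_moves --increments '[[[0,0,-0.07],[0,0,0],1],[[0,0,-0.14],[0,0,0],1],[[0,0,-0.21],[0,0,0],1],[[0,0,-0.28],[0,0,0],1],[[0,0,-0.35],[0,0,0],1]]'

```text
clock: 28.9
position: [0.5732, 0.0076, 0.1537]
eef_rot: [2.979, 0.995, 0.003]
force: [-1.4, -1.6, 5.2]
finger_gap: 0.0124
grip_force: 80.1
```

>>> apply_moves --increments '[[[0,0,-0.06],[0,0,0],1],[[0,0,-0.12],[0,0,0],1],[[0,0,-0.18],[0,0,0],1],[[0,0,-0.24],[0,0,0],1],[[0,0,-0.28],[0,0,0],1]]'

```text
clock: 29.32
position: [0.5732, 0.0077, 0.1537]
eef_rot: [3.089, 0.57, 0.003]
force: [-1.6, 0.2, 5.6]
finger_gap: 0.0126
grip_force: 80.3
```

```bash
python3 - <<'E'
from h import *
s=get_state(); p=s['position']; print(p,s['eef_rot'],s['finger_gap'],s['force'],s['moment'],s['q'][6])
E
```

```text
[0.57319434 0.00770358 0.15373256] [3.08905594e+00 5.69703641e-01 2.58914872e-03] 0.012570394073806836 [-1.643608    0.20133045  5.63363848] [-0.03834708  0.29098543  0.05987428] -0.8960075254693298
```

>>> apply_moves --increments '[[[0,0,-0.02],[0,0,0],1],[[0,0,-0.04],[0,0,0],1],[[0,0,-0.06],[0,0,0],1],[[0,0,-0.08],[0,0,0],1],[[0,0,-0.1],[0,0,0],1]]'

```text
clock: 29.73
position: [0.5732, 0.0077, 0.1537]
eef_rot: [3.113, 0.418, 0.003]
force: [-0.9, -0.1, 5.5]
finger_gap: 0.0123
grip_force: 80.2
```

```bash
python3 - <<'E'
from h import *
s=get_state(); p=s['position']; print(p,s['eef_rot'],s['finger_gap'],s['force'],s['moment'],s['q'][6])
for n in ['wrist']:
    im,P=shot(n); z=p[2]-.052
    q=sel(P,p[:2],.075,z+.013,z+.025); print(n,rect(q),np.median(q[:,2])-z,np.median(q[:,2]))
    q=sel(P,(.572,.007),.12,.011,.017); q=q[(abs(q[:,0]-.572)<.08)&(abs(q[:,1]-.007)<.08)]; print('plate',rect(q))
E
```

```text
[0.5732106  0.00771551 0.15370945] [3.11331857e+00 4.18158735e-01 2.67437382e-03] 0.012339892396909875 [-0.86993217 -0.10793457  5.52336569] [-0.0779688   0.22249254  0.12485758] -0.9793821062559015
wrist (array([574.1,   7.8]), array([82.7, 84.3]), 15.7) 0.020826832881220364 0.12253627858745206
plate (array([573.3,   7.4]), array([139.6, 141.7]), 2.8)
```

>>> apply_moves --increments '[[[0,0,-0.015],[0,0,0],1],[[0,0,-0.03],[0,0,0],1],[[0,0,-0.045],[0,0,0],1],[[0,0,-0.06],[0,0,0],1],[[0,0,-0.06],[0,0,0],1]]'

```text
clock: 30.2
position: [0.5734, 0.0073, 0.1537]
eef_rot: [3.124, 0.324, 0.003]
force: [0.7, -2.8, 6.0]
finger_gap: 0.0126
grip_force: 80.2
```

```bash
python3 - <<'E'
from h import *
s=get_state(); p=s['position']; print(p,s['eef_rot'],s['finger_gap'],s['force'],s['moment'],s['q'][6])
im,P=shot('wrist')
q=sel(P,(.572,.007),.12,.011,.017); q=q[(abs(q[:,0]-.572)<.08)&(abs(q[:,1]-.007)<.08)]; print('plate',rect(q))
q=sel(P,p[:2],.075,.115,.127); print(rect(q))
E
```

```text
[0.57339022 0.0073106  0.15372383] [3.12378248 0.32390194 0.0033645 ] 0.01255278193992633 [ 0.65682073 -2.79946601  5.95231685] [-0.39695093 -0.15797331  0.08053295] -1.0305051955485827
plate (array([573.4,   7.5]), array([139.2, 141.6]), 2.7)
(array([574.3,   7.2]), array([82.8, 84.4]), 12.0)
```

The cap has turned 1.41 rad and has met the stop, since the moment shifted. I'll release it and go for the red grid.

>>> apply_moves --increments '[[[0,0,0],[0,0,0.5],0.8],[[0,0,0],[0,0,0.5],0.5],[[0,0,0],[0,0,0.5],0],[[0,0,0],[0,0,0.5],0],[[0,0,0],[0,0,0.5],0]]'

```text
clock: 30.67
position: [0.5724, 0.0081, 0.1532]
eef_rot: [-3.125, -0.326, 0.0]
force: [-0.4, -1.1, -0.6]
finger_gap: 0.0648
grip_force: 0.0
```

>>> apply_moves --increments '[[[0,0,0],[0,0,0],0],[[0,0,0],[0,0,20],0],[[0,0,0],[0,0,50],0],[[0,0,0],[0,0,80],0],[[0,0,0],[0,0,110],0]]'

```text
clock: 31.08
position: [0.5722, 0.0078, 0.2645]
eef_rot: [3.124, 0.325, -0.001]
force: [0.7, -0.3, -0.3]
finger_gap: 0.0854
grip_force: 0.0
```

```bash
python3 - <<'E'
from h import *
s=get_state(); p=s['position']; print(p,s['eef_rot'],s['q'])
im,P=shot('wrist'); save(im,'w6.png')
q=sel(P,(.572,.007),.12,.011,.017); q=q[(abs(q[:,0]-.572)<.08)&(abs(q[:,1]-.007)<.08)]; print('plate',rect(q))
q=sel(P,(.572,.007),.075,.115,.127); print('cap',rect(q),np.median(q[:,2])); q=sel(P,(.572,.007),.075,.162,.178); print('handle',rect(q),np.median(q[:,2]))
for n in ['top','side']: im,P=grids(n,[(.44,-.384)])
E
```

```text
[0.57216956 0.00775729 0.26450258] [ 3.12425306e+00  3.25192788e-01 -8.57443023e-04] [-1.06441333  0.41803554  1.27181996  1.61352329 -0.40317983  1.41197762
 -1.11474168]
plate (array([573.7,   7.6]), array([139.1, 141.4]), 2.8)
cap (array([573.6,   6.9]), array([84.1, 84.3]), 12.6) 0.12252657175675075
handle (array([573.3,   7.1]), array([84.5, 13.9]), 13.1) 0.17050084128474047
top (0.44, -0.384) (array([ 439.4, -383.7]), np.float64(27.5), 87) 0.027
side (0.44, -0.384) (array([ 440. , -383.8]), np.float64(27.4), 188) 0.0272
```

View pics/w6.png

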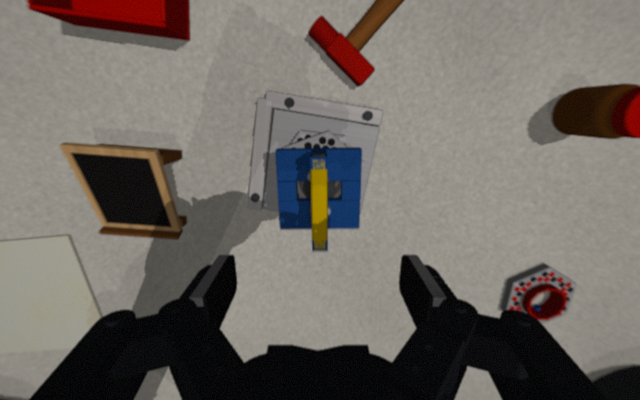

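The cap is locked: it sits at (318,190) in the wrist view, turned relative to the plate, with the plate still home. Next is the red grid at (540,298).

>>> apply_moves --increments '[[[0,0,0.09],[-9,-26,0],0],[[0,0,0.18],[-18,-52,0],0],[[0,0,0.27],[-27,-78,0],0],[[0,0,0.36],[-36,-104,0],0],[[0,0,0.45],[-45,-130,0],0]]'

```text
clock: 31.65
position: [0.5265, -0.1229, 0.2623]
eef_rot: [-2.97, -1.022, 0.002]
force: [0.9, -0.6, 0.1]
finger_gap: 0.0851
grip_force: 0.0
```

>>> apply_moves --increments '[[[0,0,0.09],[-9,-26,0],0],[[0,0,0.18],[-18,-52,0],0],[[0,0,0.27],[-27,-78,0],0],[[0,0,0.36],[-36,-104,0],0],[[0,0,0.45],[-45,-130,0],0]]'

```text
clock: 32.07
position: [0.4816, -0.2528, 0.2623]
eef_rot: [-2.667, -1.658, 0.0]
force: [1.7, 0.1, -0.2]
finger_gap: 0.0855
grip_force: 0.0
```

>>> apply_moves --increments '[[[0,0,0.1],[-10,-30,0],0],[[0,0,0.2],[-20,-60,0],0],[[0,0,0.3],[-30,-95,0],0],[[0,0,0.4],[-42,-131,0],0],[[0,0,0.463],[-42,-131,0],0]]'

```text
clock: 32.48
position: [0.4343, -0.3907, 0.2625]
eef_rot: [-2.228, -2.215, 0.005]
force: [-2.1, -0.9, 0.9]
finger_gap: 0.0855
grip_force: 0.0
```

```bash
python3 - <<'E'
from h import *
s=get_state(); print(s['position'],s['eef_rot'],s['q'])
grids('wrist',[(.44,-.384)]); grids('side',[(.44,-.384)])
E
```

```text
[ 0.43429481 -0.39068637  0.26246263] [-2.2278532  -2.21490386  0.00539608] [-0.16647688  0.3474829   1.04075675  1.58155845 -0.2999689   1.38717597
  0.89754884]
wrist (0.44, -0.384) (array([ 440.8, -382.9]), np.float64(27.3), 455) 0.0284
side (0.44, -0.384) (array([ 439.9, -383.8]), np.float64(27.4), 194) 0.0268
```

>>> apply_moves --increments '[[[0,0,0],[0,0,-40],0],[[0,0,0],[0,0,-80],0],[[0,0,0],[0,0,-120],0],[[0,0,0],[0,0,-160],0],[[0,0,0],[0,0,-190],0]]'

```text
clock: 33.0
position: [0.4403, -0.3802, 0.0694]
eef_rot: [-2.219, -2.219, -0.0]
force: [0.4, -0.0, 0.1]
finger_gap: 0.0852
grip_force: 0.0
```

>>> apply_moves --increments '[[[0,0,0],[0,0,-10],0],[[0,0,0],[0,0,-20],0],[[0,0,0],[0,0,-30],0],[[0,0,0],[0,0,-30],0],[[0,0,0],[0,0,-30],0]]'

```text
clock: 33.42
position: [0.4411, -0.3833, 0.0442]
eef_rot: [2.221, 2.221, 0.001]
force: [-0.1, 0.4, -0.0]
finger_gap: 0.0856
grip_force: 0.0
```

>>> apply_moves --increments '[[[0,0,0],[0,0,-10],0],[[0,0,0],[0,0,-18],0],[[0,0,0],[0,0,-18],0.3],[[0,0,0],[0,0,-18],0.5],[[0,0,0],[0,0,-18],0.6]]' --grip_force 50

```text
clock: 33.83
position: [0.4405, -0.3832, 0.0261]
eef_rot: [-2.221, -2.221, -0.001]
force: [-2.0, 4.5, 7.7]
finger_gap: 0.056
grip_force: 51.6
```

>>> apply_moves --increments '[[[0,0,0],[0,0,0],0.6],[[0,0,0],[0,0,0],0.6],[[0,0,0],[0,0,0],0.6],[[0,0,0],[0,0,0],0.6],[[0,0,0],[0,0,0],0.6]]'

```text
clock: 34.25
position: [0.4405, -0.3831, 0.0261]
eef_rot: [2.221, 2.221, 0.001]
force: [-1.7, 2.8, 6.1]
finger_gap: 0.0563
grip_force: 51.4
```

>>> apply_moves --increments '[[[0,0,0],[0,0,10],0.6],[[0,0,0],[0,0,40],0.6],[[0,0,0],[0,0,80],0.6],[[0,0,0],[0,0,120],0.6],[[0,0,0],[0,0,160],0.6]]'

```text
clock: 34.67
position: [0.4397, -0.3832, 0.1877]
eef_rot: [-2.223, -2.22, 0.0]
force: [1.9, -0.1, -1.3]
finger_gap: 0.0562
grip_force: 53.9
```

>>> apply_moves --increments '[[[0,0,0],[0,5,35],0.6],[[0,0,0],[0,30,60],0.6],[[0,0,0],[0,60,60],0.6],[[0,0,0],[0,95,60],0.6],[[0,0,0],[0,130,60],0.6]]'

```text
clock: 35.08
position: [0.4399, -0.2527, 0.2457]
eef_rot: [2.223, 2.219, 0.0]
force: [0.7, 0.5, -1.5]
finger_gap: 0.0562
grip_force: 53.9
```

>>> apply_moves --increments '[[[0,0,0],[0,35,0],0.6],[[0,0,0],[0,70,0],0.6],[[0,0,0],[0,105,0],0.6],[[0,0,0],[0,140,0],0.6],[[0,0,0],[0,175,0],0.6]]'

```text
clock: 35.5
position: [0.44, -0.0769, 0.2461]
eef_rot: [2.222, 2.22, 0.003]
force: [0.8, -0.6, -1.2]
finger_gap: 0.0566
grip_force: 53.9
```

>>> apply_moves --increments '[[[0,0,0.03],[0,35,0],0.6],[[0,0,0.06],[0,70,0],0.6],[[0,0,0.09],[0,105,0],0.6],[[0,0,0.12],[5,140,0],0.6],[[0,0,0.13],[15,175,0],0.6]]'

```text
clock: 35.92
position: [0.4549, 0.098, 0.246]
eef_rot: [-2.071, -2.361, -0.002]
force: [0.1, -0.2, -1.6]
finger_gap: 0.0562
grip_force: 53.9
```

>>> apply_moves --increments '[[[0,0,0],[10,35,0],0.6],[[0,0,0],[16,70,0],0.6],[[0,0,0],[20,105,0],0.6],[[0,0,0],[20,130,0],0.6],[[0,0,0],[20,146,0],0.6]]'

```text
clock: 36.33
position: [0.475, 0.2456, 0.2455]
eef_rot: [2.07, 2.363, -0.0]
force: [-0.2, 0.1, -2.2]
finger_gap: 0.0562
grip_force: 53.9
```

>>> apply_moves --increments '[[[0.0114,-0.0865,0],[0,0,0],0.6],[[0.0228,-0.173,0],[0,0,0],0.6],[[0.0342,-0.2595,0],[0,0,0],0.6],[[0.0456,-0.346,0],[0,0,0],0.6],[[0.0456,-0.346,0],[0,0,0],0.6]]'

```text
clock: 36.75
position: [0.4737, 0.2418, 0.2447]
eef_rot: [1.903, 2.169, 0.386]
force: [-1.0, -0.3, -1.0]
finger_gap: 0.0561
grip_force: 54.1
```

```bash
cat > rest.py <<'E'
from h import *
s=get_state(); p=np.array(s['position']); Rt=R.from_rotvec(s['eef_rot']).as_matrix()
print(p,s['finger_gap'],s['force'],s['q']); print('tool z',Rt[:,2],'y ang',np.degrees(np.arctan2(Rt[1,1],Rt[0,1])))
for n in ['wrist','side','top']:
    im,P=shot(n); im=im.astype(int)
    if n=='wrist': save(im.astype(np.uint8),'w7.png')
    m=(im.max(-1)<60)&(np.hypot(P[...,0]-.497,P[...,1]-.2455)<.065)&(P[...,2]>.015)&(P[...,2]<.075)
    q=P[m]
    if len(q)<60: continue
    c=np.median(q,0)
    for _ in range(3):
        A=np.c_[q[:,:2]-[.4975,.2455],np.ones(len(q))]; k=np.linalg.lstsq(A,q[:,2],rcond=None)[0]; q=q[abs(A@k-q[:,2])<.004] if 0 else q[np.abs(np.c_[q[:,:2]-[.4975,.2455],np.ones(len(q))]@k-q[:,2])<.004]
    print(n,'slope',np.degrees(np.arctan(np.hypot(*k[:2]))),'dir',np.degrees(np.arctan2(k[1],k[0])),'z at seat',k[2],len(q),rect(q))
    m=(im[...,0]>90)&(im[...,0]>im[...,2]+30)&(np.hypot(P[...,0]-.497,P[...,1]-.2455)<.1)&(P[...,2]>.01)&(P[...,2]<.085); print('frame',rect(P[m]),m.sum())
E
python3 rest.py
```

```text
[0.47365894 0.24181062 0.24466675] 0.05609117572542013 [-0.95307591 -0.32123899 -1.00984102] [-1.13635095 -0.14220848  0.43218698  1.99386074  0.29346474  0.99479812
 -0.69413255]
tool z [ 0.3411761   0.04565873 -0.93888985] y ang 7.474910239763063
wrist slope 19.96489400380821 dir 7.567766883960234 z at seat 0.04608302232732243 2899 (array([480.3, 267. ]), array([127.9,  70.8]), 39.2)
frame (array([493.6, 245.4]), array([129.5, 110.2]), 7.4) 2145
side slope 19.643662806134664 dir 6.995154033066894 z at seat 0.04555451380153919 668 (array([496.7, 246.2]), array([98.4, 84.9]), 6.9)
frame (array([493.4, 244.4]), array([130.6, 116.6]), 7.2) 394
top slope 20.223847344275896 dir 7.56348914296247 z at seat 0.04601519361190988 319 (array([493.3, 232.4]), array([100.8,  87.8]), 24.8)
frame (array([497.1, 220.5]), array([128.6,  61.4]), 5.5) 220
```

View pics/w7.png

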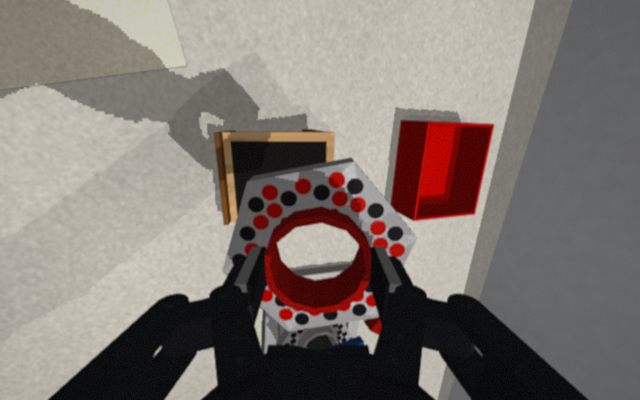

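>>> apply_moves --increments '[[[0,0,0],[0,0,-30],0.6],[[0,0,0],[0,0,-60],0.6],[[0,0,0],[0,0,-90],0.6],[[0,0,0],[0,0,-115],0.6],[[0,0,0],[0,0,-137],0.6]]'

```text
clock: 37.32
position: [0.4765, 0.2418, 0.1069]
eef_rot: [1.907, 2.168, 0.379]
force: [1.3, 0.4, -1.6]
finger_gap: 0.056
grip_force: 54.1
```

>>> apply_moves --increments '[[[0,0,0],[2,0,-6],0.6],[[0,0,0],[4,0.5,-11],0.6],[[0,0,0],[6,1,-17],0.6],[[0,0,0],[8,1,-22],0.6],[[0,0,0],[9,1,-25],0.6]]'

```text
clock: 37.73
position: [0.4854, 0.2442, 0.0838]
eef_rot: [1.905, 2.169, 0.384]
force: [0.6, -0.3, -1.1]
finger_gap: 0.0559
grip_force: 54.2
```

>>> apply_moves --increments '[[[0,0,0],[0.7,0,-2],0.6],[[0,0,0],[1.4,0,-4],0.6],[[0,0,0],[2,0,-6],0.6],[[0,0,0],[2.7,0,-8],0.6],[[0,0,0],[2.7,0,-8],0.6]]'

```text
clock: 38.15
position: [0.4871, 0.2439, 0.0751]
eef_rot: [1.904, 2.17, 0.383]
force: [-0.2, 0.8, -1.4]
finger_gap: 0.0559
grip_force: 54.2
```

>>> apply_moves --increments '[[[0,0,0],[0.4,0,-1],0.6],[[0,0,0],[0.8,0,-2],0.6],[[0,0,0],[1.2,0,-3],0.6],[[0,0,0],[1.6,0,-4],0.6],[[0,0,0],[1.6,0,-4],0.6]]'

```text
clock: 38.57
position: [0.4887, 0.2439, 0.0711]
eef_rot: [1.904, 2.17, 0.383]
force: [-0.4, 0.7, -1.0]
finger_gap: 0.0564
grip_force: 54.2
```

>>> apply_moves --increments '[[[0,0,0],[0.2,0,-0.5],0.6],[[0,0,0],[0.4,0,-1],0.6],[[0,0,0],[0.6,0,-1.5],0.6],[[0,0,0],[0.6,0,-1.5],0.6],[[0,0,0],[0.6,0,-1.5],0.6]]'

```text
clock: 38.98
position: [0.4894, 0.2439, 0.0698]
eef_rot: [1.904, 2.17, 0.383]
force: [-0.1, 0.3, -1.5]
finger_gap: 0.0558
grip_force: 54.2
```

>>> apply_moves --increments '[[[0,0,0],[0.2,0,-0.5],0.6],[[0,0,0],[0.4,0,-1],0.6],[[0,0,0],[0.6,0,-1.5],0.6],[[0,0,0],[0.6,0,-1.5],0.6],[[0,0,0],[0.6,0,-1.5],0.6]]'

```text
clock: 39.4
position: [0.4897, 0.244, 0.0693]
eef_rot: [1.905, 2.17, 0.383]
force: [-16.2, -6.6, 24.3]
finger_gap: 0.0562
grip_force: 57.5
```

```bash
cat > rg.py <<'E'
from h import *
s=get_state(); print(s['position'],s['force'],s['moment'])
n0=np.array([-.339,-.0446,.940]); u=np.array([.940*.9914,.940*.1305,.342]); v=np.cross(n0,u); S=np.array([.4975,.2455,.0457])
for n in ['wrist','side']:
    im,P=shot(n); Q=(P-S)@np.stack([u,v,n0]).T
    m=(np.hypot(Q[...,0],Q[...,1])<.06)
    q=Q[m&(Q[...,2]>.022)&(Q[...,2]<.036)]; r=np.hypot(q[:,0],q[:,1]); 
    print(n,'tube',circ(q),np.median(q[:,2])); q=Q[m&(Q[...,2]>.009)&(Q[...,2]<.019)]; 
    A=np.c_[q[:,:2],np.ones(len(q))]; print('band',np.median(q[:,2]),rect(q),'tilt',np.linalg.lstsq(A,q[:,2],rcond=None)[0])
E
python3 rg.py
```

```text
[0.48970575 0.24400475 0.06931624] [-16.15394026  -6.61105227  24.26667766] [-1.2041886   1.98134775 -0.31800883]
wrist tube (array([-0. ,  0.3]), np.float64(28.2), 3818) 0.02768343554839807
band 0.013993907258099838 (array([-0.2, -1.3]), array([115.5, 100.3]), 70.5) tilt [ 0.00082843 -0.00125427  0.01402562]
side tube (array([-1.5, -2.6]), np.float64(29.3), 119) 0.0275791608855372
band 0.013438630866675363 (array([-1.1, -6.7]), array([111.7,  97.2]), 18.4) tilt [0.00310699 0.00430723 0.01356778]
```

It is seated flat on the slope, within about 2 mm of the middle. I'll ease the push, open, and retreat along the normal.

>>> apply_moves --increments '[[[0,0,0],[-0.4,0,1],0.6],[[0,0,0],[-0.4,0,1],0.4],[[0,0,0],[-0.4,0,1],0],[[0,0,0],[-0.4,0,1],0],[[0,0,0],[-0.4,0,1],0]]'

```text
clock: 39.92
position: [0.4898, 0.244, 0.0694]
eef_rot: [1.904, 2.17, 0.383]
force: [0.1, -0.4, -0.2]
finger_gap: 0.0854
grip_force: 0.0
```

>>> apply_moves --increments '[[[0,0,0],[0,0,0],0],[[0,0,0],[-5,0,14],0],[[0,0,0],[-13,-2,38],0],[[0,0,0],[-27,-4,75],0],[[0,0,0],[-40,-5,112],0]]'

```text
clock: 40.33
position: [0.4488, 0.2377, 0.1819]
eef_rot: [1.905, 2.168, 0.379]
force: [1.1, 1.7, 1.1]
finger_gap: 0.0855
grip_force: 0.0
```

>>> apply_moves --increments '[[[0,0,0],[0,0,30],0],[[0,0,0],[0,25,60],0],[[0,0,0],[0,50,60],0],[[0,0,0],[0,80,60],0],[[0,0,0],[0,80,60],0]]'

```text
clock: 40.75
position: [0.4483, 0.3247, 0.2419]
eef_rot: [1.899, 2.176, 0.387]
force: [-1.6, -0.4, -0.6]
finger_gap: 0.0855
grip_force: 0.0
```

```bash
python3 rg.py; python3 - <<'E'
from h import *
im,P=shot('top'); save(im,'top2.png'); im2,P2=shot('side'); save(im2,'side2.png')
for n,P in (('top',P),('side',P2)):
    q=sel(P,(.572,.007),.12,.011,.017); q=q[(abs(q[:,0]-.572)<.08)&(abs(q[:,1]-.007)<.08)]; print(n,'plate',rect(q))
    q=sel(P,(.572,.007),.075,.115,.127); print('cap',rect(q),np.median(q[:,2])); q=sel(P,(.572,.007),.06,.163,.178); print('handle',pca(q))
save(np.hstack([cv2.resize(im[100:300,150:480],(400,242)),cv2.resize(im2[100:360,180:480],(400,346))[:242]]),'end.png')
E
```

```text
[0.44827126 0.32466172 0.24185125] [-1.59505765 -0.37490185 -0.58083379] [-0.04347016  0.42475675 -0.03237144]
wrist tube (array([-0.3,  0.2]), np.float64(27.3), 638) 0.02738135112384421
band 0.013914547975697099 (array([-0.3, -0.7]), array([114.9, 100.1]), 70.7) tilt [-0.00014672 -0.00184451  0.01390194]
side tube (array([-2.1, -1.9]), np.float64(27.5), 105) 0.026137340830328402
band 0.013472126178433116 (array([-1.3, -0.7]), array([115., 100.]), 70.9) tilt [ 0.00133909 -0.00332021  0.01350145]
top plate (array([576.6,  12.8]), array([153.5, 152.6]), 1.9)
cap (array([573.2,   6.8]), array([84.4, 83.7]), 13.9) 0.1216413311085538
handle (array([572.6,   6.8, 169.3]), np.float64(-166.2), array([ 4.1, 24.7]))
side plate (array([573.7,  11.8]), array([147.4, 153.8]), 2.5)
cap (array([573.1,   6.5]), array([89.4, 84.9]), 13.8) 0.12123465728963123
handle (array([571.2,   5.2, 168.7]), np.float64(-166.3), array([ 4.4, 26.3]))
```

View pics/side2.png

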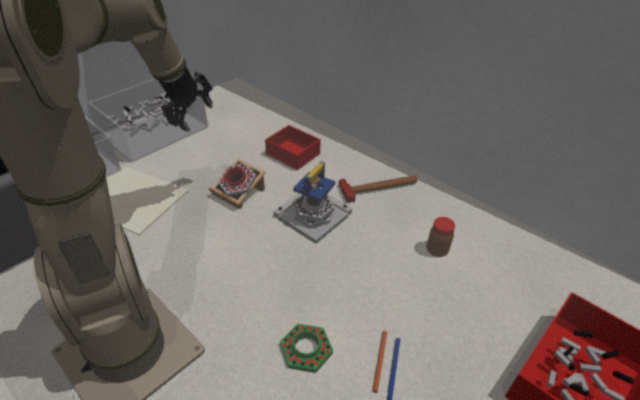

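The side view shows the red grid flat on the rest (238,180) and the locked cap over the stack (315,190), with the bystanders untouched. I'll take one last top view to rule out a third plain grid.

View pics/top2.png

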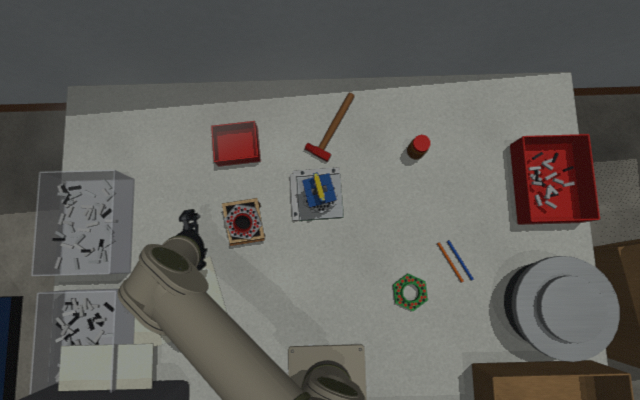

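The top view shows no other plain grid. The red grid is on the rest at (243,222) and the cap is locked at (318,190). I'm handing in the job.

```bash
python3 -c "
from bench import env
print(env.finish_job())"
```

```text
the job is handed in; nothing more can be done
None
```

I handed the job in at about 41 s, and the hand-in gave no verdict back: the plate is home in the corner, both plain grids present are stacked flat, the cap is down and locked (about 1.4 rad), the red grid lies flat on the middle of the rest, and everything is released.

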